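Load the needle evaporator

ROBOT

A 6-joint arm with a two-finger parallel gripper is mounted at the origin on the work surface. World frame = base frame: x ahead of the robot, y to its left, z up, the work surface at z = 0. Lengths are in m, angles in rad, forces in N, time in s.
With the tool pointing down it reaches from about 0.35 to 0.85 m from the base axis. Payload 8.1 kg.
Tool frame: the origin (TCP) lies at the very end of the fingers, on their centre line; the grasp point (between the pads) lies 19 mm behind it (robot.pinch_z is the z of the grasp point in the tool frame, in m); z points along the fingers, y is the direction in which the jaws open and shut (so a half turn about z gives the same grasp; the last joint's range is limited). The gripper opens to 93 mm and grips with 3 to 60 N. Pads are 15 mm wide; open, the fingers measure 128 mm over their backs; the gripper's body (75 mm by 188 mm) begins 65 mm behind the grasp point.
Start: joints at [-1.392, 0.13, 1.488, -0, 1.523, -0.085], TCP at [0.156, -0.579, 0.219] pointing down, gripper open.
Joint ranges: [-2.96, 2.96], [-0.89, 2.26], [0.02, 2.5], [-1.34, 4.48], [0, 2.73], [-2.66, 2.66]. Speed limits (rad/s): [2.39, 2.39, 2.79, 3.14, 3.14, 3.14].

INTERFACE

Orientations are given as a rotation vector (axis times angle).
In Python, from plant import robot gives the robot as it stands.
- The arm moves only by the tool drive_tool, never from a script. Its argument "steps" is a list of rows, each an object of numbers: "jaw": the opening, from 0 (shut) to 1 (fully open); "tx", "ty", "tz": the shift along the tool's x, y, z scaled (see below); "turn": the turn about the tool's z scaled (see below). A call has 1 to 12 rows; each row is the pose to reach, as a shift and turn from the pose commanded when the call began, along the tool's axes at that moment, turning the shorter way round; what a row does not reach only later rows make up. The controller multiplies each number of a shift by 0.3 m and each number of a turn by 180 degrees. A row lasts 1/10 s, in which the tool goes at most 50 mm and 8.59 degrees, less where a joint would pass 70% of its speed; a pose out of reach is approached as far as the arm can. A call with a number of a shift or a turn outside -1 to 1 is refused whole. A call with a gripper value outside its range is refused whole. The fingers move at their own pace and stop on an object; "force" is the grip in N (left out, the last holds). Time passes only in rows, so rows that repeat a pose let the fingers close. It gives the time, the measured TCP pose, the force and the opening at its end, in the units of the state.
- robot.read_state(): the state, without advancing time (a new reading comes with each control period).
- robot.read_camera(name): name is "scene" or "top"; returns (picture, depth): 384x512x3 uint8, blue, green, red; 384x512 float32, m along the optical axis (not along the pixel's ray), 0 where there is no reading.
- robot.get_calibration(name): a dict with "fx", "fy", "cx", "cy" (pixels), "k1" (the pictures are not rectified: a ray, as slopes to the right and down, at radius r is drawn at 1 + k1 r^2 times it, then the intrinsics apply), "eye" and "attitude" of the camera in the world. Camera axes: x right, y down, z forward; pixel columns grow to the right and rows downward; lengths in m; the calibration is good to about 2 mm. A picture is of the moment at which its call begins. get_calibration takes no time and is no camera call.
- robot.close_job(): hands the job in, once; it reports no verdict.
The state is a dict: "t": time; "q": joint angles; "dq": joint speeds; "joint_torque": joint torques, N m; "tool_pos": TCP position; "orientation": TCP orientation; "force": force on the tool from outside, world axes, zero at the start; "wrist_torque": the same for the moment, N m; "opening": finger opening in m.
Only numpy, scipy, OpenCV 4.12 (cv2) and the standard library are available. Lean on these libraries where they do the work, as an engineer would, in place of code of your own. Each camera call takes 0.05 s, during which the arm holds its last target.

TASK

Raise the needle bar of the small bench evaporator by its T-handle, click by click, until all needles are clear above the vials and the ratchet alone holds the bar up; then slide the vial block under it, fully home against its back stop. Last, press the thumb tab of the pawl to let the bar sink, and let the ratchet catch it with the needle tips about 20 mm below the rims of the vials. Work by feel: never push the vials against the needles, keep every pull or push against an end stop (bar, tab, block) below about 25 N, and leave the other things on the bench alone.

Things in the scene. Friction and masses are not known exactly. Their poses are not given: they have to be found in the camera images.
- stand: Grey fixed stand of a bench needle evaporator. Origin on the bench (z = 0) below the axis of its upright toothed rail; z up, x away from the robot at yaw 0. Base 225 x 235 x 14 mm, column 125 mm high round the rail. Its +y side is a heater: an aluminium deck at z = 34 mm with two guides along x (8 mm high, 1.3 mm play each side) for the vial block.
- rail: Steel rail, 12 x 12 mm, sliding up and down in the column; with the needle bar it weighs 0.4 to 0.55 kg. 7 saw teeth, pitch 9 mm, on its -y face: rising, the pawl clicks under each (the pull, about 10 N at 20 mm/s, more if faster, falls about 5 N). With the pawl held off it sinks by itself, damped, at 15 to 30 mm/s. Starts on a lower tooth or its bottom.
- cap: Steel cap on the column, fixed: the rail's hard upper stop. The rail's stop screw meets it 3 mm above where the last tooth clicks in, so the last click is felt just before the stop.
- handle (a point): Centre of the grey T-handle on the needle bar, over the rail's axis: 16 mm (x) by 44 mm (along the stand's y) by 14 mm high, on a 10 mm stem, 20 mm free below. Grasp it across x from above, well centred and lightly: it does not give sideways. 0.18 to 0.22 m high at the start, at most 0.25 m.
- tips (a point): Tip of the middle of three downward needles (2.4 mm thick, 80 mm long, at stand x = 0, y = 50, 85, 120 mm, equal heights). The needle bar above them is 24 mm wide (x), y = 17 to 149 mm; handle centre 133 mm above the tips. Bar clamped on the rail at a height that varies +-3.5 mm from day to day: on the last tooth tips are 3.5 to 11 mm above the vial rims, 9 mm lower per tooth.
- pawl: Sprung steel pawl lever. Origin at its pivot, 75 mm above the bench at stand x = 0, y = -20 mm; a strut leans up against the teeth, the tail runs out to -y. While the rail rests on it the pawl bears its weight.
- tab (a point): Centre of the top face of the pawl's thumb tab (30 x 30 x 4 mm), near stand x = 0, y = -91, z = 88 mm. Pressed 11 to 12 mm down (about 3 N) it frees the rail; a hard stop follows about 15 mm down. Let go, it springs back and catches the next tooth. Free above; the T-handle is 69 mm away.
- backstop: Steel plate across the +x end of the guides, fixed to the stand; its face at stand x = 23 mm.
- block: Loose aluminium vial block, 46 (x) by 116 (y) by 42 mm, 0.5 to 0.75 kg, three amber vials at y = -35, 0, 35 mm. Origin centre of underside, axes as the stand's. Lies on the deck between the guides, drawn out 60 to 85 mm towards the robot; fully home, touching the back stop, its origin is at stand x = 0, y = 85 mm. Slides with 3 to 6 N.
- pull (a point): Grasp point of the block's grey pull, an upright plate 12 mm (x) by 34 mm (y), 75 mm from the block's centre towards the robot, from 37 to 87 mm above the bench; this point is 72 mm above the bench. A flat 16 mm wide stem joins its foot to the block (top of stem 43 mm above the bench); 46 mm free between plate and block. Push it from the robot's side, or grasp it across x.
- mouth (a point): Centre of the middle vial's mouth at rim height: 63 mm above the block's underside, 97 mm above the bench. Mouth 15 mm wide inside; vials 26 mm wide, 55 mm deep.
- tube_rack: Yellow microtube rack, 75 x 200 x 45 mm, bystander. Origin centre of underside.
- tip_box: Closed blue pipette-tip box, 88 x 123 x 68 mm, bystander. Origin centre of underside.
- reagent: White plastic bottle, 60 mm wide, 125 mm high, bystander. Origin centre of underside.

How it is judged:
On the way, in this order (a step that is already met when the one before it is completed fails the run):
1. the needle tips stand above the rims of the vials (by more than 1 mm) with the bar held by the ratchet alone, the hand off it, for half a second (z of tips in the frame of mouth above 0.001 m and contact force between the fingers and rail below 0.05 N and linear speed of rail below 0.003 m/s), for 0.5 s.
2. the vial block is fully home (within 2 mm of the back stop) below the needles, which are still above the rims (x of block in the frame of stand above -0.002 m and horizontal distance between tips and mouth below 0.004 m and z of tips in the frame of mouth above 0.0005 m), for 0.2 s.
At the end, for the whole second after the job is handed in: The vial block is fully home (within 2 mm of the back stop), flat on its deck, and the needles hang in the vials (middle tip within 4 mm of its vial's axis) with their tips 8 to 32 mm below the rims, bar and block at rest, the bar held by the ratchet (x of block in the frame of stand above -0.002 m and horizontal distance between tips and mouth below 0.004 m and z of tips in the frame of mouth between -0.032 and -0.008 m and angle between block's own z axis and vertical below 0.03 rad and linear speed of rail below 0.002 m/s and linear speed of block below 0.005 m/s); the robot touches nothing.
It fails at once if the vials or the block push against the needles or the bar (more than 3 N) (contact force between block and rail above 3 N).
It fails at once if the rail is pulled against its upper stop with more than 25 N (contact force between rail and cap above 25 N).
It fails at once if the pawl's tab is pressed with more than 25 N (contact force between the fingers and pawl above 25 N).
It fails at once if the block is pushed against its back stop with more than 25 N (contact force between block and backstop above 25 N).
It fails at once if the tube rack, the tip box or the bottle is moved by more than 15 mm or tipped (distance of any of tube_rack, tip_box, reagent from where it was at the start of the episode above 0.015 m or angle between any of tube_rack, tip_box, reagent's own z axis and vertical above 0.3 rad).
It also fails if it takes over 72 s, if anything falls off the work surface, if the arm or the gripper's body presses on something with over 40 N, if the wrist force passes 120 N, or if a joint passes its speed limit or range.

## Working session

There is one attempt and no reset: what is moved stays moved. The work goes in short steps, Python scripts to look and compute and a tool call to move; the robot and the scene stay as the last step left them, time stands still between calls to the robot, and variables do not carry over. Pictures are saved under pics/ and viewed, and the job is handed in when it is done.

Besides the shell and the picture viewer there is one more tool, called after "Call:" as name(argument=value, ...) on one line, values as JSON. drive_tool: Moves the arm, as the interface text tells. Its arguments: {"type":"object","properties":{"steps":{"type":"array"},"force":{"type":"number"}},"required":["steps"]}

```bash
mkdir -p pics; ls
python3 - <<'E'
from plant import robot
import cv2,numpy as np
s=robot.read_state();print(s)
for n in("scene","top"):
    p,d=robot.read_camera(n);np.savez(f"{n}0.npz",p=p,d=d);cv2.imwrite(f"pics/{n}0.png",p);print(robot.get_calibration(n),(d>0).mean())
print(robot.pinch_z)
E
```

```text
pics
{'t': 0.0, 'q': array([-1.39241377e+00,  1.31141884e-01,  1.48927009e+00,  2.32747637e-06,
        1.52302336e+00, -8.54125895e-02]), 'dq': array([-0.00116684, -0.00086092, -0.00020611,  0.00026061,  0.00056849,
        0.001048  ]), 'joint_torque': array([ 1.92094383e-03, -5.59841716e+01, -4.91758204e+01,  7.69483997e-02,
        3.54278809e-02, -1.42988692e-04]), 'tool_pos': array([ 0.15636048, -0.57867232,  0.21760403]), 'orientation': array([-3.11248036e+00, -4.12925755e-01,  1.30776915e-04]), 'force': array([-0.27710799, -0.53480258,  0.04877379]), 'wrist_torque': array([-0.00755792,  0.01626186,  0.0438133 ]), 'opening': 0.0928312776709272}
{'fx': 443.3836827119751, 'fy': 443.3836827119751, 'cx': 258.0659661852778, 'cy': 189.95081453931397, 'k1': -0.1498045422337215, 'eye': array([1.15311865, 0.73358562, 0.97817049]), 'attitude': array([-0.9369301 , -2.45647007,  1.12394478])} 0.99481201171875
{'fx': 454.4696655285201, 'fy': 454.4696655285201, 'cx': 256.0385318462881, 'cy': 188.89048675321143, 'k1': -0.13323847653318424, 'eye': array([0.31160657, 0.01030169, 1.22424149]), 'attitude': array([-2.11616792,  2.12606333, -0.19003562])} 0.9959462483723959
-0.0188
```

View pics/scene0.png

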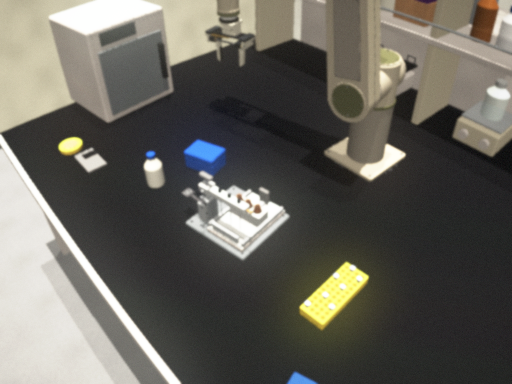

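View pics/top0.png

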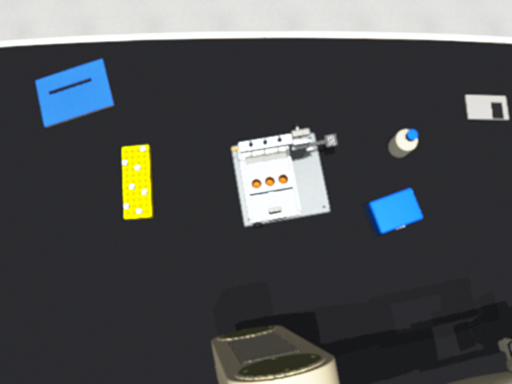

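The scene shows the evaporator at about (240,215). In the top view it is at about (280,180), with the handle near (300,130), the tab at (330,140) and the pull at (275,210). I'll zoom in next.

```bash
cat > h.py <<'E'
import numpy as np,cv2
from scipy.spatial.transform import Rotation as R
from plant import robot
def cal(n):
    c=robot.get_calibration(n);K=np.array([[c['fx'],0,c['cx']],[0,c['fy'],c['cy']],[0,0,1]]);return K,np.array([c['k1'],0,0,0,0.]),R.from_rotvec(c['attitude']).as_matrix(),c['eye']
def ray(n,uv):
    K,D,A,e=cal(n);x=cv2.undistortPoints(np.array(uv,float).reshape(-1,1,2),K,D).reshape(-1,2)
    return e,np.c_[x,np.ones(len(x))]@A.T
def plane(n,uv,z):
    e,d=ray(n,uv);return e+d*((z-e[2])/d[:,2])[:,None]
def cloud(n,d):
    v,u=np.mgrid[:384,:512];e,r=ray(n,np.c_[u.ravel(),v.ravel()]);return (e+r*d.ravel()[:,None]).reshape(384,512,3)
def proj(n,P):
    K,D,A,e=cal(n);return cv2.projectPoints((np.atleast_2d(P)-e)@A,np.zeros(3),np.zeros(3),K,D)[0].reshape(-1,2)
E
python3 - <<'E'
from h import *
a=np.load("top0.npz");b=np.load("scene0.npz")
c=cv2.resize(a['p'][115:240,215:355],None,fx=5.6,fy=4.6*560/515,interpolation=cv2.INTER_CUBIC)
c=cv2.resize(a['p'][120:235,220:350],None,fx=5,fy=5,interpolation=cv2.INTER_CUBIC);cv2.imwrite("pics/t1.png",c)
c=cv2.resize(b['p'][165:265,175:300],None,fx=6,fy=6,interpolation=cv2.INTER_CUBIC);cv2.imwrite("pics/s1.png",c)
P=cloud("top",a['d']);z=(P[...,2]);zc=np.clip(z*1000/250*255,0,255).astype(np.uint8)
cv2.imwrite("pics/tz.png",cv2.resize(cv2.applyColorMap(zc,cv2.COLORMAP_JET)[120:235,220:350],None,fx=5,fy=5,interpolation=cv2.INTER_NEAREST))
print(z[260:300:10,100:200:20])
E
```

```text
[[ 8.81221175e-04  2.73202462e-03 -9.63539444e-05  7.37526086e-04
  -2.76332274e-04]
 [-1.05941929e-03 -3.99407453e-05 -4.91958523e-03 -8.30076818e-04
   1.76905323e-03]
 [-9.68677153e-04  6.04281755e-03  5.48884691e-05 -3.10345529e-03
   2.95720772e-03]
 [-4.42325413e-04 -5.82368270e-05  1.92484696e-03  4.91395720e-03
   4.58208452e-04]]
```

View pics/t1.png

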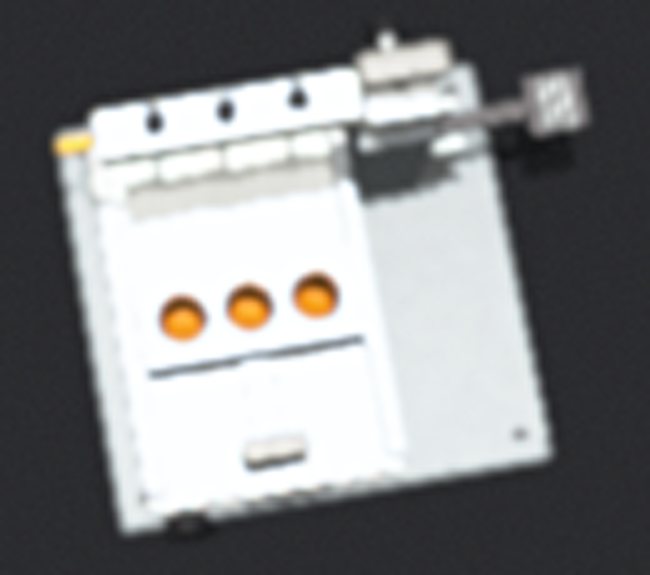

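View pics/s1.png

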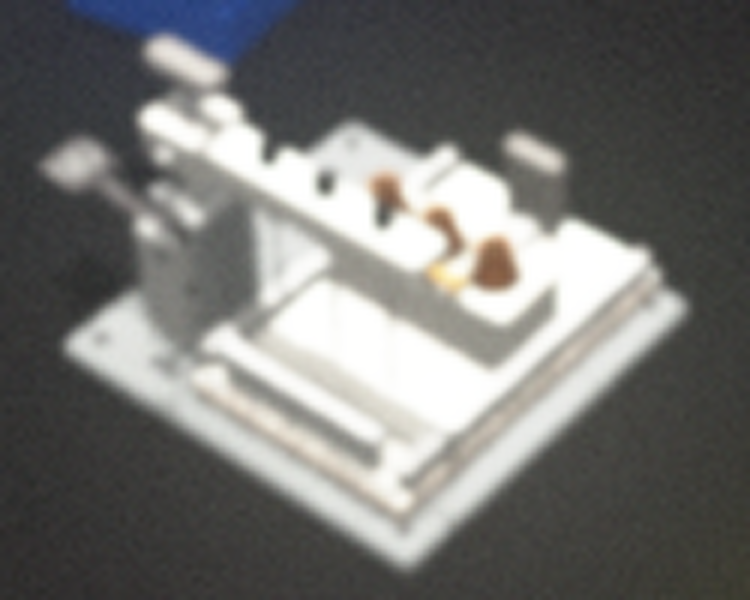

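View pics/tz.png

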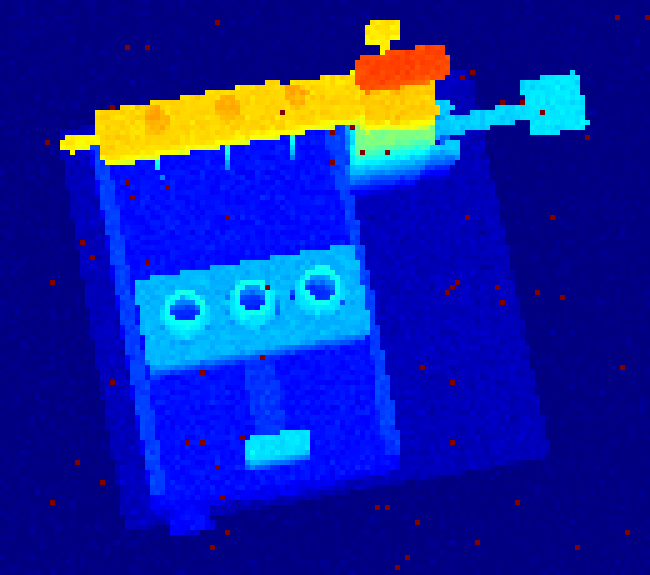

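The top depth map resolves everything clearly: handle (red) near crop (402,68), tab at (553,103), pull at (277,448), vials at (185..320,300). Next I'll measure these points.

Run:
```python
from h import *
a=np.load("top0.npz");P=cloud("top",a['d'])[120:235,220:350]
v,u=np.mgrid[:115,:130]*5
def reg(name,m,zlo,zhi):
    m=m&(P[...,2]>zlo)&(P[...,2]<zhi);pts=P[m];r=cv2.minAreaRect((pts[:,:2]*1000).astype(np.float32))
    print(name,m.sum(),'mean',pts.mean(0).round(4),'med z',np.median(pts[:,2]).round(4),'rect',np.round(r[0],1),np.round(r[1],1),round(r[2],1));return pts
h=reg('handle',(u>340)&(u<460)&(v>35)&(v<100),.19,.235)
b=reg('bar',(u>80)&(u<460)&(v>60)&(v<175),.155,.185)
t=reg('tab',(u>520)&(u<595)&(v>65)&(v<140),.075,.11)
p=reg('pull',(u>235)&(u<320)&(v>420)&(v<480),.07,.1)
k=reg('block',(u>125)&(u<380)&(v>235)&(v<380),.067,.086)
m=reg('vialtops',(u>125)&(u<380)&(v>235)&(v<380),.088,.11)
# base corner
s=reg('base',(u>40)&(u<560)&(v>60)&(v<540),.008,.022)
d=reg('deck',(u>90)&(u<400)&(v>140)&(v<510),.03,.047)
```

```text
handle 133 mean [ 0.6363 -0.0868  0.2016] med z 0.2018 rect [637.4 -87. ] [16.9 44.8] 10.8
bar 661 mean [ 0.6239 -0.0178  0.1669] med z 0.1668 rect [626.7 -20.9] [ 29.4 170.6] 6.5
tab 130 mean [ 0.6523 -0.177   0.0883] med z 0.0883 rect [ 653.1 -176.7] [31.6 30.7] 8.3
pull 69 mean [ 0.4738 -0.03    0.086 ] med z 0.0865 rect [474.2 -30.1] [11.8 31.8] 8.7
block 626 mean [ 0.5472 -0.0181  0.0764] med z 0.0765 rect [548.8 -18. ] [ 47.4 115.8] 9.5
vialtops 98 mean [ 0.5469 -0.0177  0.0953] med z 0.0962 rect [546.8 -18.1] [22.4 88.9] 10.0
base 2319 mean [ 0.55   -0.0878  0.0144] med z 0.0143 rect [573.8 -53.7] [262.  248.1] 9.5
deck 2300 mean [ 0.5494 -0.0165  0.0362] med z 0.0353 rect [549.4 -23.7] [193.7 161.6] 5.0
```

```bash
cat >> h.py <<'E'
def plan(xyz,yang=None):
    s=robot.read_state();A=R.from_rotvec(s['orientation']);d=A.inv().apply(np.array(xyz)-s['tool_pos'])/.3
    y=A.as_matrix()[:,1];a=np.degrees(np.arctan2(y[1],y[0]))
    th=None if yang is None else -((yang-a+180)%360-180)/180
    print('tx,ty,tz',d.round(4),'turn',th,'| yang',a.round(2),'pos',s['tool_pos'].round(4),'F',s['force'].round(2),'open',round(s['opening'],4),'t',s['t'])
E
python3 - <<'E'
from h import *
b=np.load("scene0.npz");P=cloud("scene",b['d']);a=np.load("top0.npz");T=cloud("top",a['d'])
O=np.array([.6363,-.0868]);psi=np.radians(9.6);X=np.array([np.cos(psi),np.sin(psi)]);Y=np.array([-X[1],X[0]])
def st(p):return np.c_[(p[:,:2]-O)@X,(p[:,:2]-O)@Y,p[:,2]]*1000
for n,C in(('scene',P),('top',T)):
    S=st(C.reshape(-1,3))
    def f(nm,x0,x1,y0,y1,z0,z1):
        m=(S[:,0]>x0)&(S[:,0]<x1)&(S[:,1]>y0)&(S[:,1]<y1)&(S[:,2]>z0)&(S[:,2]<z1);q=S[m]
        print(n,nm,m.sum(),'med',np.median(q,0).round(1),'mid',((np.percentile(q,3,0)+np.percentile(q,97,0))/2).round(1),np.percentile(q,[3,97],axis=0).round(1).tolist())
    f('handletop',-15,15,-30,30,197,208)
    f('tab',-22,22,-112,-74,83,94)
    f('pulltop',-170,-140,60,110,82,92)
    f('blocktop',-110,-40,20,150,71,80)
    f('rims',-110,-40,20,150,92,101)
    f('guideL',-180,-120,120,170,39,46)
    f('guideR',-180,-120,10,50,39,46)
    f('bartop',-18,18,30,140,161,172)
    f('column/cap',-40,40,-40,16,120,135)
q=T[120:235,220:350].reshape(-1,3)
for lo,hi,nm in((.161,.172,'bar'),(.071,.08,'block')):
    S=st(q);m=(S[:,2]>lo*1000)&(S[:,2]<hi*1000)&(S[:,1]>25)&(S[:,1]<140)
    l=cv2.fitLine(q[m][:,:2].astype(np.float32),cv2.DIST_HUBER,0,.01,.01).ravel();print(nm,np.degrees(np.arctan2(-l[0],l[1])))
print((O+.0*X))
plan([.6363,-.0868,.26],9.6)
E
```

```text
scene handletop 67 med [  3.7   3.  202.8] mid [  2.7   2.  201.9] [[-4.3, -16.9, 197.6], [9.7, 20.9, 206.2]]
scene tab 74 med [  1.2 -89.6  90. ] mid [  1.8 -90.9  89.4] [[-12.6, -106.1, 86.1], [16.2, -75.7, 92.6]]
scene pulltop 40 med [-149.8   85.7   87.1] mid [-152.1   86.2   86.6] [[-159.9, 70.5, 82.5], [-144.3, 101.9, 90.8]]
scene blocktop 134 med [-73.4 124.7  76.6] mid [-77.   97.3  75.8] [[-100.4, 51.3, 71.8], [-53.6, 143.2, 79.8]]
scene rims 76 med [-77.4  86.6  96.5] mid [-76.8  84.5  95.9] [[-86.2, 41.8, 92.3], [-67.4, 127.2, 99.5]]
scene guideL 22 med [-137.4  151.5   42.5] mid [-140.9  143.5   42.5] [[-160.4, 133.1, 39.1], [-121.3, 153.9, 45.8]]
scene guideR 21 med [-145.5   23.3   43.1] mid [-146.5   23.5   42.5] [[-161.1, 14.8, 39.2], [-131.9, 32.1, 45.8]]
scene bartop 229 med [  5.9  91.  167. ] mid [  2.4  85.7 166.3] [[-9.1, 34.3, 161.7], [13.8, 137.1, 170.8]]
scene column/cap 66 med [ 12.2   5.8 125.5] mid [  9.1  -0.9 125.1] [[-2.7, -17.5, 120.5], [20.9, 15.8, 129.7]]
top handletop 125 med [-1.000e-01  5.000e-01  2.019e+02] mid [  0.7   0.  202.1] [[-6.9, -20.4, 
[... 401 characters left out ...]
4  82.5  96.7] [[-84.1, 39.1, 93.0], [-66.7, 125.8, 100.3]]
top guideL 23 med [-142.1  145.6   45.2] mid [-139.8  142.1   42.7] [[-158.2, 134.9, 39.4], [-121.3, 149.3, 46.0]]
top guideR 38 med [-144.7   23.    42.8] mid [-142.8   30.9   42.4] [[-162.6, 17.3, 39.2], [-123.1, 44.6, 45.6]]
top bartop 378 med [  0.6  89.2 166.4] mid [  2.5  85.6 166.4] [[-9.1, 34.0, 162.2], [14.1, 137.2, 170.5]]
top column/cap 41 med [-12.7   1.1 125. ] mid [-12.2  -2.2 125. ] [[-16.0, -19.8, 120.9], [-8.3, 15.3, 129.1]]
bar -170.64502
block -170.66707
[ 0.6363 -0.0868]
tx,ty,tz [ 1.972  -1.166  -0.1388] turn -0.46934896875846194 | yang -74.88 pos [ 0.1564 -0.5787  0.2177] F [ 0.37 -0.32 -0.55] open 0.0927 t 0.1
```

Call:
drive_tool(steps=[{"jaw": 1,"tx": 0.0,"ty": 0,"tz": -0.14,"turn": 0},{"jaw": 1,"tx": 0.98,"ty": -0.58,"tz": -0.14,"turn": -0.468},{"jaw": 1,"tx": 0.98,"ty": -0.58,"tz": -0.14,"turn": -0.468},{"jaw": 1,"tx": 0.98,"ty": -0.58,"tz": -0.14,"turn": -0.468},{"jaw": 1,"tx": 0.98,"ty": -0.58,"tz": -0.14,"turn": -0.468},{"jaw": 1,"tx": 0.98,"ty": -0.58,"tz": -0.14,"turn": -0.468},{"jaw": 1,"tx": 0.98,"ty": -0.58,"tz": -0.14,"turn": -0.468},{"jaw": 1,"tx": 0.98,"ty": -0.58,"tz": -0.14,"turn": -0.468},{"jaw": 1,"tx": 0.98,"ty": -0.58,"tz": -0.14,"turn": -0.468},{"jaw": 1,"tx": 0.98,"ty": -0.58,"tz": -0.14,"turn": -0.468},{"jaw": 1,"tx": 0.98,"ty": -0.58,"tz": -0.14,"turn": -0.468}])

```text
t: 1.2
tool_pos: [0.3952, -0.3339, 0.2602]
orientation: [-2.023, -2.402, -0.0]
force: [0.3, -0.3, 0.1]
opening: 0.0929
```

```bash
python3 -c "
from h import *
plan([.6373,-.0866,.26],9.4)"
```

```text
tx,ty,tz [6.751e-01 9.353e-01 5.000e-04] turn 0.00211025222768626 | yang 9.78 pos [ 0.3952 -0.3339  0.2602] F [ 0.25 -0.27  0.07] open 0.0929 t 1.2
```

Call:
drive_tool(steps=[{"jaw": 1,"tx": 0.675,"ty": 0.935,"tz": 0,"turn": 0.002},{"jaw": 1,"tx": 0.675,"ty": 0.935,"tz": 0,"turn": 0.002},{"jaw": 1,"tx": 0.675,"ty": 0.935,"tz": 0,"turn": 0.002},{"jaw": 1,"tx": 0.675,"ty": 0.935,"tz": 0,"turn": 0.002},{"jaw": 1,"tx": 0.675,"ty": 0.935,"tz": 0,"turn": 0.002},{"jaw": 1,"tx": 0.675,"ty": 0.935,"tz": 0,"turn": 0.002},{"jaw": 1,"tx": 0.675,"ty": 0.935,"tz": 0,"turn": 0.002},{"jaw": 1,"tx": 0.675,"ty": 0.935,"tz": 0,"turn": 0.002},{"jaw": 1,"tx": 0.675,"ty": 0.935,"tz": 0,"turn": 0.002}])

```text
t: 2.1
tool_pos: [0.6388, -0.0882, 0.2593]
orientation: [-2.037, -2.39, 0.002]
force: [0.0, 0.2, -0.0]
opening: 0.0929
```

Run:
```python
from h import *
plan([.6373,-.0866,.176],9.4)
p,d=robot.read_camera('scene');cv2.imwrite('pics/s2.png',cv2.resize(p[100:250,150:350],None,fx=4,fy=4,interpolation=cv2.INTER_CUBIC))
```

```text
tx,ty,tz [ 0.0058 -0.0034  0.2777] turn -0.0015473151134337904 | yang 9.12 pos [ 0.6388 -0.0882  0.2593] F [ 0.    0.15 -0.02] open 0.0929 t 2.1
```

View pics/s2.png

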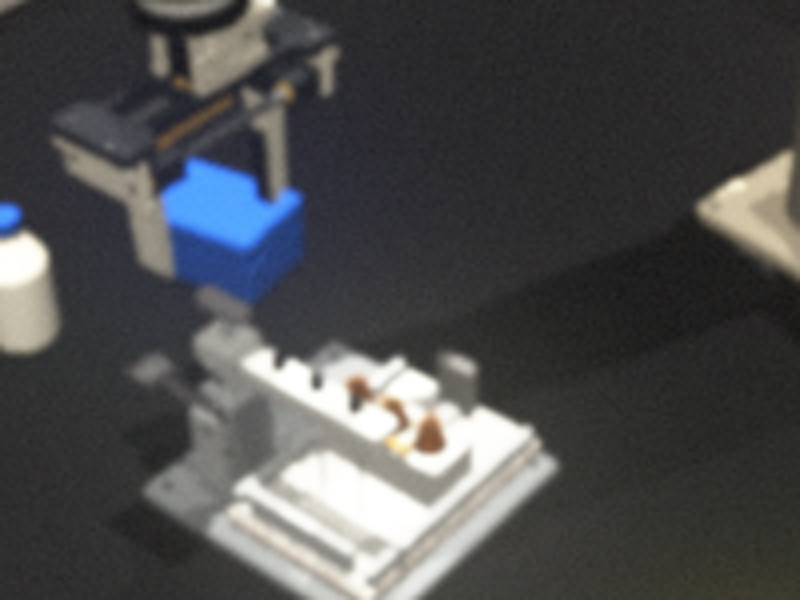

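The open gripper straddles the handle at about (222,302), so I'll go down and close lightly.

Call:
drive_tool(steps=[{"jaw": 1,"tx": 0.006,"ty": -0.0035,"tz": 0.1,"turn": -0.0015},{"jaw": 1,"tx": 0.006,"ty": -0.0035,"tz": 0.2,"turn": -0.0015},{"jaw": 0.4,"tx": 0.006,"ty": -0.0035,"tz": 0.25,"turn": -0.0015},{"jaw": 0.4,"tx": 0.006,"ty": -0.0035,"tz": 0.277,"turn": -0.0015},{"jaw": 0.4,"tx": 0.006,"ty": -0.0035,"tz": 0.277,"turn": -0.0015},{"jaw": 0.3,"tx": 0.006,"ty": -0.0035,"tz": 0.277,"turn": -0.0015},{"jaw": 0.3,"tx": 0.006,"ty": -0.0035,"tz": 0.277,"turn": -0.0015}], force=6)

```text
t: 2.85
tool_pos: [0.6384, -0.0879, 0.1795]
orientation: [2.033, 2.391, 0.002]
force: [-0.1, -0.3, 0.9]
opening: 0.0572
```

Call:
drive_tool(steps=[{"jaw": 0.22},{"jaw": 0.22},{"jaw": 0.2},{"jaw": 0.15},{"jaw": 0.1},{"jaw": 0.1},{"jaw": 0.1}], force=6)

```text
schema error: expected keys jaw, tx, ty, tz, turn
```

```bash
python3 -c "
from h import *
plan([.6373,-.0866,.176],9.4)"
```

```text
tx,ty,tz [ 0.0051 -0.003   0.0118] turn -0.0008035491660363745 | yang 9.26 pos [ 0.6384 -0.0879  0.1795] F [-0.06 -0.26  0.93] open 0.0572 t 2.85
```

Call:
drive_tool(steps=[{"jaw": 0.22,"tx": 0,"ty": 0,"tz": 0,"turn": 0},{"jaw": 0.22,"tx": 0,"ty": 0,"tz": 0,"turn": 0},{"jaw": 0.2,"tx": 0,"ty": 0,"tz": 0,"turn": 0},{"jaw": 0.18,"tx": 0,"ty": 0,"tz": 0,"turn": 0},{"jaw": 0.15,"tx": 0,"ty": 0,"tz": 0,"turn": 0},{"jaw": 0.1,"tx": 0,"ty": 0,"tz": 0,"turn": 0},{"jaw": 0.1,"tx": 0,"ty": 0,"tz": 0,"turn": 0}], force=6)

```text
t: 3.55
tool_pos: [0.638, -0.0875, 0.1776]
orientation: [2.034, 2.393, 0.001]
force: [4.3, 0.6, -2.1]
opening: 0.0164
```

```bash
python3 -c "
from h import *
plan([.6373,-.0866,.176],9.4)"
```

```text
tx,ty,tz [ 0.0033 -0.002   0.0052] turn -0.0007014883734604559 | yang 9.27 pos [ 0.638  -0.0875  0.1776] F [ 4.32  0.63 -2.14] open 0.0164 t 3.55
```

Call:
drive_tool(steps=[{"jaw": 0.1,"tx": 0,"ty": 0.004,"tz": 0,"turn": 0},{"jaw": 0.1,"tx": 0,"ty": 0.004,"tz": 0,"turn": 0},{"jaw": 0.1,"tx": 0,"ty": 0.004,"tz": 0,"turn": 0}], force=15)

```text
t: 3.85
tool_pos: [0.6383, -0.0874, 0.1774]
orientation: [-2.034, -2.393, 0.001]
force: [-1.4, 0.2, 0.3]
opening: 0.0156
```

```bash
python3 -c "
from h import *
plan([.6373,-.0866,.176],9.4)"
```

```text
tx,ty,tz [ 0.0032 -0.0027  0.0047] turn -0.0007701131087087118 | yang 9.26 pos [ 0.6383 -0.0874  0.1774] F [-1.36  0.21  0.34] open 0.0156 t 3.85
```

Call:
drive_tool(steps=[{"jaw": 0.1,"tx": 0,"ty": 0,"tz": -0.006,"turn": 0},{"jaw": 0.1,"tx": 0,"ty": 0,"tz": -0.012,"turn": 0},{"jaw": 0.1,"tx": 0,"ty": 0,"tz": -0.018,"turn": 0},{"jaw": 0.1,"tx": 0,"ty": 0,"tz": -0.024,"turn": 0}])

```text
t: 4.25
tool_pos: [0.6381, -0.0874, 0.1835]
orientation: [-2.034, -2.392, 0.002]
force: [4.4, -1.8, -14.4]
opening: 0.0158
```

Call:
drive_tool(steps=[{"jaw": 0.1,"tx": 0,"ty": 0,"tz": -0.006,"turn": 0},{"jaw": 0.1,"tx": 0,"ty": 0,"tz": -0.012,"turn": 0}])

```text
t: 4.45
tool_pos: [0.6383, -0.0874, 0.1883]
orientation: [-2.034, -2.393, 0.001]
force: [0.9, -0.8, -11.1]
opening: 0.0159
```

Call:
drive_tool(steps=[{"jaw": 0.1,"tx": 0,"ty": 0,"tz": -0.006,"turn": 0},{"jaw": 0.1,"tx": 0,"ty": 0,"tz": -0.012,"turn": 0}])

```text
t: 4.65
tool_pos: [0.6383, -0.0874, 0.1919]
orientation: [-2.034, -2.393, 0.001]
force: [0.9, -0.6, -12.1]
opening: 0.016
```

Call:
drive_tool(steps=[{"jaw": 0.1,"tx": 0,"ty": 0,"tz": -0.006,"turn": 0},{"jaw": 0.1,"tx": 0,"ty": 0,"tz": -0.012,"turn": 0}])

```text
t: 4.85
tool_pos: [0.6383, -0.0874, 0.1956]
orientation: [-2.034, -2.393, 0.001]
force: [0.2, -0.8, -9.0]
opening: 0.0157
```

Call:
drive_tool(steps=[{"jaw": 0.1,"tx": 0,"ty": 0,"tz": -0.006,"turn": 0},{"jaw": 0.1,"tx": 0,"ty": 0,"tz": -0.012,"turn": 0},{"jaw": 0.1,"tx": 0,"ty": 0,"tz": -0.018,"turn": 0},{"jaw": 0.1,"tx": 0,"ty": 0,"tz": -0.024,"turn": 0}])

```text
t: 5.25
tool_pos: [0.6384, -0.0874, 0.2025]
orientation: [-2.034, -2.393, 0.001]
force: [-1.4, -2.1, -13.3]
opening: 0.016
```

Call:
drive_tool(steps=[{"jaw": 0.1,"tx": 0,"ty": 0,"tz": -0.006,"turn": 0},{"jaw": 0.1,"tx": 0,"ty": 0,"tz": -0.012,"turn": 0},{"jaw": 0.1,"tx": 0,"ty": 0,"tz": -0.018,"turn": 0},{"jaw": 0.1,"tx": 0,"ty": 0,"tz": -0.024,"turn": 0}])

```text
t: 5.65
tool_pos: [0.6385, -0.0874, 0.2099]
orientation: [-2.035, -2.393, 0.001]
force: [-2.5, -1.2, -12.4]
opening: 0.016
```

Run:
```python
from h import *
plan([.6373,-.0866,.176],9.4)
p,d=robot.read_camera('scene');cv2.imwrite('pics/s3.png',cv2.resize(p[100:250,150:350],None,fx=4,fy=4,interpolation=cv2.INTER_CUBIC))
P=cloud('scene',d);O=np.array([.6373,-.0866]);psi=np.radians(9.4);X=np.array([np.cos(psi),np.sin(psi)]);Y=np.array([-X[1],X[0]])
S=np.stack([(P[...,:2]-O)@X,(P[...,:2]-O)@Y,P[...,2]],-1)*1000
m=(abs(S[...,0])<10)&(S[...,1]>30)&(S[...,1]<140)&(S[...,2]>160)&(S[...,2]<240);print(m.sum(),np.median(S[m],0),np.percentile(S[m][:,2],[10,90]))
```

```text
tx,ty,tz [ 0.0033 -0.0033  0.1129] turn -0.0007541525984513618 | yang 9.26 pos [ 0.6385 -0.0874  0.2099] F [ -2.51  -1.23 -12.44] open 0.016 t 5.65
247 [  2.73808803  89.11284419 199.68316364] [186.77933355 208.31989187]
```

View pics/s3.png

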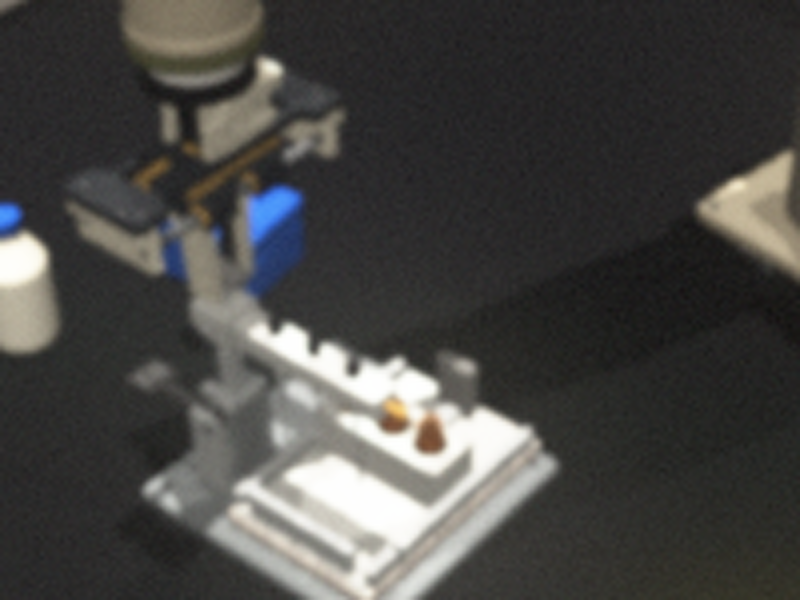

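The bar follows the tool with no slip: both are up about 33 mm, with bar top z ≈ 200. I'll continue in smaller bites.

Call:
drive_tool(steps=[{"jaw": 0.1,"tx": 0,"ty": 0,"tz": -0.005,"turn": 0},{"jaw": 0.1,"tx": 0,"ty": 0,"tz": -0.01,"turn": 0},{"jaw": 0.1,"tx": 0,"ty": 0,"tz": -0.015,"turn": 0}])

```text
t: 6.0
tool_pos: [0.6386, -0.0874, 0.2148]
orientation: [2.035, 2.394, -0.0]
force: [-4.8, -0.9, -8.7]
opening: 0.0162
```

Call:
drive_tool(steps=[{"jaw": 0.1,"tx": 0,"ty": 0,"tz": -0.005,"turn": 0},{"jaw": 0.1,"tx": 0,"ty": 0,"tz": -0.01,"turn": 0}])

```text
t: 6.2
tool_pos: [0.6385, -0.0874, 0.2175]
orientation: [-2.035, -2.393, 0.0]
force: [-4.6, -1.6, -11.3]
opening: 0.0158
```

Call:
drive_tool(steps=[{"jaw": 0.1,"tx": 0,"ty": 0,"tz": -0.004,"turn": 0}])

```text
t: 6.3
tool_pos: [0.6386, -0.0874, 0.2187]
orientation: [-2.035, -2.393, 0.0]
force: [-4.3, -1.5, -11.8]
opening: 0.0156
```

Call:
drive_tool(steps=[{"jaw": 0.1,"tx": 0,"ty": 0,"tz": -0.004,"turn": 0}])

```text
t: 6.4
tool_pos: [0.6386, -0.0874, 0.2198]
orientation: [-2.035, -2.393, 0.0]
force: [-4.4, -1.0, -11.7]
opening: 0.0161
```

Call:
drive_tool(steps=[{"jaw": 0.1,"tx": 0,"ty": 0,"tz": -0.004,"turn": 0}])

```text
t: 6.5
tool_pos: [0.6385, -0.0874, 0.2209]
orientation: [-2.035, -2.393, 0.0]
force: [-3.2, -1.4, -11.8]
opening: 0.0157
```

Call:
drive_tool(steps=[{"jaw": 0.1,"tx": 0,"ty": 0.002,"tz": -0.004,"turn": 0}])

```text
t: 6.6
tool_pos: [0.6387, -0.0874, 0.2222]
orientation: [-2.034, -2.393, 0.001]
force: [-9.0, -1.8, -7.9]
opening: 0.0162
```

Call:
drive_tool(steps=[{"jaw": 0.1,"tx": 0,"ty": -0.003,"tz": -0.004,"turn": 0}])

```text
t: 6.7
tool_pos: [0.6385, -0.0874, 0.2239]
orientation: [2.035, 2.393, 0.0]
force: [-2.5, -1.3, -8.7]
opening: 0.0162
```

Call:
drive_tool(steps=[{"jaw": 0.1,"tx": 0,"ty": 0,"tz": -0.004,"turn": 0}])

```text
t: 6.8
tool_pos: [0.6386, -0.0875, 0.2255]
orientation: [2.034, 2.393, 0.001]
force: [-5.0, -1.6, -6.1]
opening: 0.0156
```

Call:
drive_tool(steps=[{"jaw": 0.1,"tx": 0,"ty": 0,"tz": -0.003,"turn": 0}])

```text
t: 6.9
tool_pos: [0.6386, -0.0874, 0.2263]
orientation: [2.034, 2.393, 0.001]
force: [-3.7, -1.4, -11.1]
opening: 0.0157
```

The last click was felt near z = 0.223; the tips are now about 14 mm above the rims, so there is no further tooth. I'll lower onto the ratchet.

Call:
drive_tool(steps=[{"jaw": 0.1,"tx": 0,"ty": -0.002,"tz": 0.004,"turn": 0},{"jaw": 0.1,"tx": 0,"ty": -0.002,"tz": 0.007,"turn": 0}])

```text
t: 7.1
tool_pos: [0.6386, -0.0875, 0.225]
orientation: [2.033, 2.392, 0.002]
force: [-3.9, 0.2, -2.3]
opening: 0.0158
```

Call:
drive_tool(steps=[{"jaw": 0.1,"tx": 0,"ty": 0,"tz": 0.004,"turn": 0}])

```text
t: 7.2
tool_pos: [0.6385, -0.0875, 0.2237]
orientation: [2.033, 2.392, 0.002]
force: [-3.5, -0.0, -1.0]
opening: 0.0161
```

Call:
drive_tool(steps=[{"jaw": 0.1,"tx": 0,"ty": 0,"tz": 0.002,"turn": 0},{"jaw": 0.1,"tx": 0,"ty": 0,"tz": 0.002,"turn": 0}])

```text
t: 7.4
tool_pos: [0.6384, -0.0875, 0.2222]
orientation: [2.034, 2.393, 0.002]
force: [-1.4, -0.2, -0.8]
opening: 0.0156
```

Call:
drive_tool(steps=[{"jaw": 0.1,"tx": 0,"ty": 0,"tz": 0.0,"turn": 0},{"jaw": 0.1,"tx": 0,"ty": 0,"tz": 0,"turn": 0},{"jaw": 0.1,"tx": 0,"ty": 0,"tz": 0,"turn": 0}])

```text
t: 7.7
tool_pos: [0.6383, -0.0875, 0.2222]
orientation: [2.034, 2.393, 0.001]
force: [0.8, 0.8, 0.9]
opening: 0.0157
```

Call:
drive_tool(steps=[{"jaw": 0.1,"tx": 0,"ty": 0,"tz": 0.003,"turn": 0},{"jaw": 0.1,"tx": 0,"ty": 0,"tz": 0.003,"turn": 0}])

```text
t: 7.9
tool_pos: [0.6384, -0.0876, 0.222]
orientation: [2.034, 2.392, 0.002]
force: [-1.4, 0.9, 4.3]
opening: 0.0157
```

The bar is seated on the ratchet, with the upward force rising to 4.3 N. I'll release and lift off.

Call:
drive_tool(steps=[{"jaw": 0.4,"tx": 0,"ty": 0,"tz": 0,"turn": 0},{"jaw": 0.4,"tx": 0,"ty": 0,"tz": 0,"turn": 0},{"jaw": 0.5,"tx": 0,"ty": 0,"tz": 0,"turn": 0},{"jaw": 0.5,"tx": 0,"ty": 0,"tz": -0.05,"turn": 0},{"jaw": 0.5,"tx": 0,"ty": 0,"tz": -0.15,"turn": 0},{"jaw": 0.5,"tx": 0,"ty": 0,"tz": -0.25,"turn": 0},{"jaw": 0.5,"tx": 0,"ty": 0,"tz": -0.25,"turn": 0}])

```text
t: 8.6
tool_pos: [0.6399, -0.088, 0.303]
orientation: [2.029, 2.387, 0.007]
force: [-0.4, 0.2, -0.2]
opening: 0.046
```

Run:
```python
from h import *
# pull point stand (-150,84); approach pt stand x=-195
O=np.array([.6373,-.0866]);psi=np.radians(9.4);X=np.array([np.cos(psi),np.sin(psi)]);Y=np.array([-X[1],X[0]])
p,d=robot.read_camera('scene');cv2.imwrite('pics/s4.png',cv2.resize(p[100:250,150:350],None,fx=4,fy=4,interpolation=cv2.INTER_CUBIC))
P=cloud('scene',d)
S=np.stack([(P[...,:2]-O)@X,(P[...,:2]-O)@Y,P[...,2]],-1)*1000
m=(abs(S[...,0])<12)&(S[...,1]>30)&(S[...,1]<140)&(S[...,2]>190)&(S[...,2]<240);print(m.sum(),np.median(S[m],0),np.percentile(S[m][:,2],[10,90]))
m=(abs(S[...,0])<12)&(abs(S[...,1])<22)&(S[...,2]>235)&(S[...,2]<260);print('handle',m.sum(),np.median(S[m],0))
q=O-.21*X+.084*Y;print(q);plan([*q,.29],99.4);plan([*q,.29],-80.6)
```

```text
367 [  6.40012987  88.99849709 211.04743533] [196.23880888 219.48442024]
handle 78 [  5.45451646   2.12513333 245.65821663]
[ 0.41640047 -0.03802639]
tx,ty,tz [ 0.2837 -0.7068  0.0293] turn -0.5007498866745894 | yang 9.27 pos [ 0.6393 -0.0879  0.3003] F [ 0.61 -0.52 -0.73] open 0.0464 t 8.65
tx,ty,tz [ 0.2837 -0.7068  0.0293] turn 0.49925011332541047 | yang 9.27 pos [ 0.6393 -0.0879  0.3003] F [ 0.61 -0.52 -0.73] open 0.0464 t 8.65
```

View pics/s4.png

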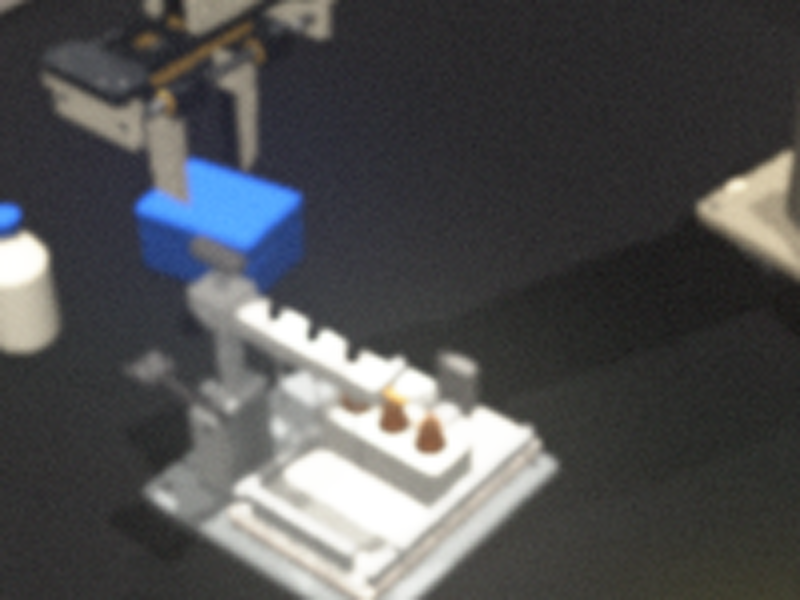

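The bar stays up alone with handle top z ≈ 246 mm, which puts the tips about 9 mm above the rims. The hand is clear, so I'll go to the pull.

Call:
drive_tool(steps=[{"jaw": 0.5,"tx": 0.284,"ty": -0.707,"tz": 0.02,"turn": 0.5},{"jaw": 0.3,"tx": 0.284,"ty": -0.707,"tz": 0.02,"turn": 0.5},{"jaw": 0,"tx": 0.284,"ty": -0.707,"tz": 0.02,"turn": 0.5},{"jaw": 0,"tx": 0.284,"ty": -0.707,"tz": 0.02,"turn": 0.5},{"jaw": 0,"tx": 0.284,"ty": -0.707,"tz": 0.02,"turn": 0.5},{"jaw": 0,"tx": 0.284,"ty": -0.707,"tz": 0.02,"turn": 0.5},{"jaw": 0,"tx": 0.284,"ty": -0.707,"tz": 0.02,"turn": 0.5},{"jaw": 0,"tx": 0.284,"ty": -0.707,"tz": 0.02,"turn": 0.5},{"jaw": 0,"tx": 0.284,"ty": -0.707,"tz": 0.02,"turn": 0.5},{"jaw": 0,"tx": 0.284,"ty": -0.707,"tz": 0.02,"turn": 0.5},{"jaw": 0,"tx": 0.284,"ty": -0.707,"tz": 0.02,"turn": 0.5},{"jaw": 0,"tx": 0.284,"ty": -0.707,"tz": 0.02,"turn": 0.5}])

```text
t: 9.85
tool_pos: [0.4143, -0.0375, 0.2892]
orientation: [-3.131, -0.252, 0.002]
force: [-0.6, 0.4, 0.5]
opening: 0.0003
```

Run:
```python
from h import *
O=np.array([.6373,-.0866]);psi=np.radians(9.4);X=np.array([np.cos(psi),np.sin(psi)]);Y=np.array([-X[1],X[0]])
print(robot.read_state()['q'].round(2))
p,d=robot.read_camera('top');cv2.imwrite('pics/t4.png',cv2.resize(p[100:250,180:380],None,fx=4,fy=4,interpolation=cv2.INTER_CUBIC))
P=cloud('top',d)
S=np.stack([(P[...,:2]-O)@X,(P[...,:2]-O)@Y,P[...,2]],-1)*1000
def f(nm,x0,x1,y0,y1,z0,z1):
    m=(S[...,0]>x0)&(S[...,0]<x1)&(S[...,1]>y0)&(S[...,1]<y1)&(S[...,2]>z0)&(S[...,2]<z1);print(nm,m.sum(),np.median(S[m],0).round(1))
f('bar',-18,18,30,140,190,225);f('handle',-15,15,-30,30,235,260);f('pull',-170,-130,60,110,82,92);f('rims',-110,-40,20,150,92,101)
q=O-.2*X+.084*Y;plan([*q,.058],-80.6)
```

```text
[-0.21 -0.4   1.84 -0.    1.7   1.2 ]
bar 472 [ -1.3  82.5 210.7]
handle 144 [ -1.1   0.3 246.5]
pull 0 [nan nan nan]
rims 0 [nan nan nan]
tx,ty,tz [0.0403 0.0029 0.7709] turn -0.00020332901490734105 | yang -80.64 pos [ 0.4144 -0.0375  0.2893] F [ 0.3  -0.06 -0.62] open 0.0008 t 9.9
  return _methods._mean(a, axis=axis, dtype=dtype,
  ret = um.true_divide(
```

View pics/t4.png

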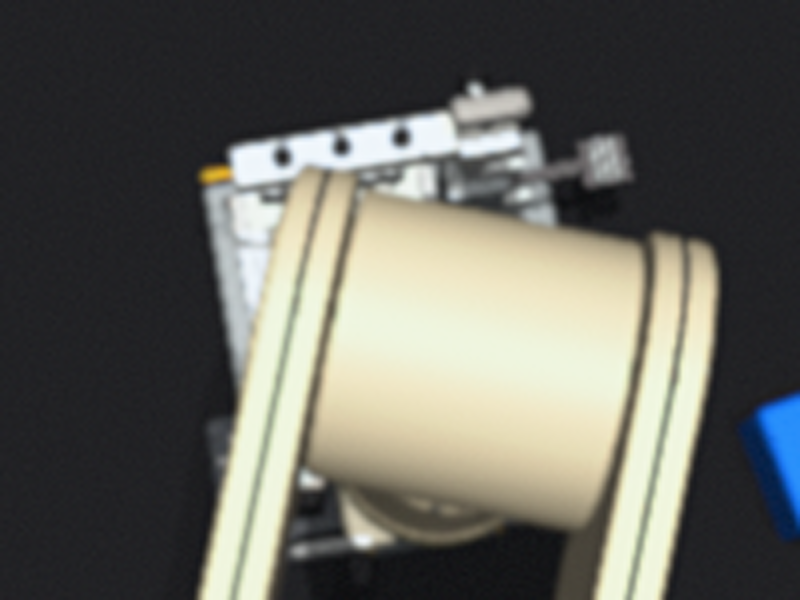

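Handle top is 246.5 mm in the top view too, so the bar is five teeth up. I'll descend in front of the pull.

Call:
drive_tool(steps=[{"jaw": 0,"tx": 0.03,"ty": 0.003,"tz": 0.15,"turn": 0},{"jaw": 0,"tx": 0.03,"ty": 0.003,"tz": 0.3,"turn": 0},{"jaw": 0,"tx": 0.03,"ty": 0.003,"tz": 0.45,"turn": 0},{"jaw": 0,"tx": 0.03,"ty": 0.003,"tz": 0.57,"turn": 0},{"jaw": 0,"tx": 0.03,"ty": 0.003,"tz": 0.67,"turn": 0},{"jaw": 0,"tx": 0.03,"ty": 0.003,"tz": 0.74,"turn": 0},{"jaw": 0,"tx": 0.03,"ty": 0.003,"tz": 0.77,"turn": 0},{"jaw": 0,"tx": 0.03,"ty": 0.003,"tz": 0.77,"turn": 0}])

```text
t: 10.7
tool_pos: [0.4226, -0.0368, 0.0576]
orientation: [-3.13, -0.256, 0.004]
force: [-0.0, -0.2, -0.2]
opening: 0.0008
```

Run:
```python
from h import *
O=np.array([.6373,-.0866]);psi=np.radians(9.4);X=np.array([np.cos(psi),np.sin(psi)]);Y=np.array([-X[1],X[0]])
p,d=robot.read_camera('scene');cv2.imwrite('pics/s5.png',cv2.resize(p[100:250,170:370],None,fx=4,fy=4,interpolation=cv2.INTER_CUBIC))
q=O-.1635*X+.084*Y;plan([*q,.058],-80.6)
```

```text
tx,ty,tz [ 0.1308 -0.0008  0.0028] turn -0.0004360490421510753 | yang -80.68 pos [ 0.4236 -0.037   0.0589] F [-0.08  0.23  0.56] open 0.0009 t 10.75
```

View pics/s5.png

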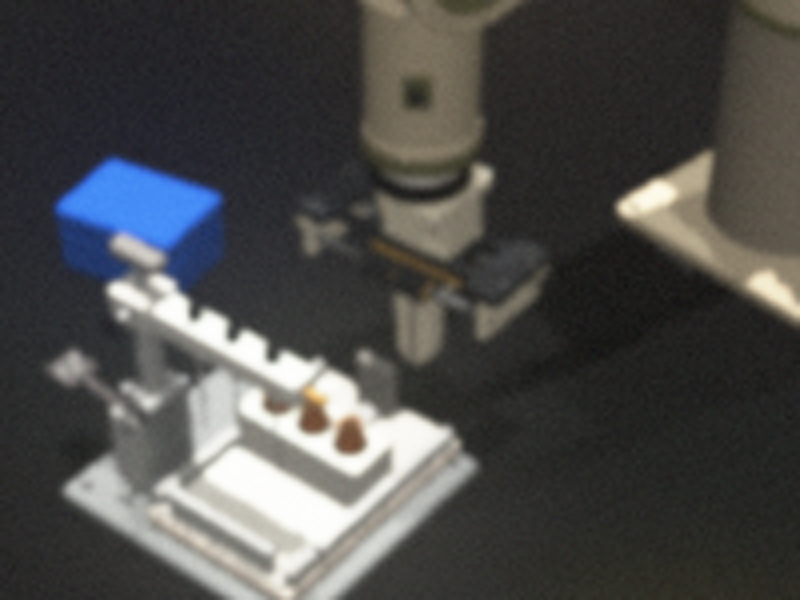

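Call:
drive_tool(steps=[{"jaw": 0,"tx": 0.04,"ty": 0,"tz": 0,"turn": 0},{"jaw": 0,"tx": 0.08,"ty": 0,"tz": 0,"turn": 0},{"jaw": 0,"tx": 0.1,"ty": 0,"tz": 0,"turn": 0},{"jaw": 0,"tx": 0.11,"ty": 0,"tz": 0,"turn": 0},{"jaw": 0,"tx": 0.12,"ty": 0,"tz": 0,"turn": 0},{"jaw": 0,"tx": 0.13,"ty": 0,"tz": 0,"turn": 0},{"jaw": 0,"tx": 0.14,"ty": 0,"tz": 0,"turn": 0},{"jaw": 0,"tx": 0.15,"ty": 0,"tz": 0,"turn": 0},{"jaw": 0,"tx": 0.16,"ty": 0,"tz": 0,"turn": 0}])

```text
t: 11.65
tool_pos: [0.4697, -0.0295, 0.0588]
orientation: [3.131, 0.254, -0.005]
force: [-8.1, -0.4, 6.0]
opening: 0.0003
```

Run:
```python
from h import *
O=np.array([.6373,-.0866]);psi=np.radians(9.4);X=np.array([np.cos(psi),np.sin(psi)]);Y=np.array([-X[1],X[0]])
p,d=robot.read_camera('scene');cv2.imwrite('pics/s6.png',cv2.resize(p[100:250,170:370],None,fx=4,fy=4,interpolation=cv2.INTER_CUBIC))
q=O-.0885*X+.084*Y;plan([*q,.058],-80.6)
```

```text
tx,ty,tz [ 0.223  -0.0017  0.0023] turn -0.0007277472948503474 | yang -80.73 pos [ 0.4703 -0.0295  0.0588] F [-5.25 -0.22  1.27] open 0.0004 t 11.7
```

View pics/s6.png

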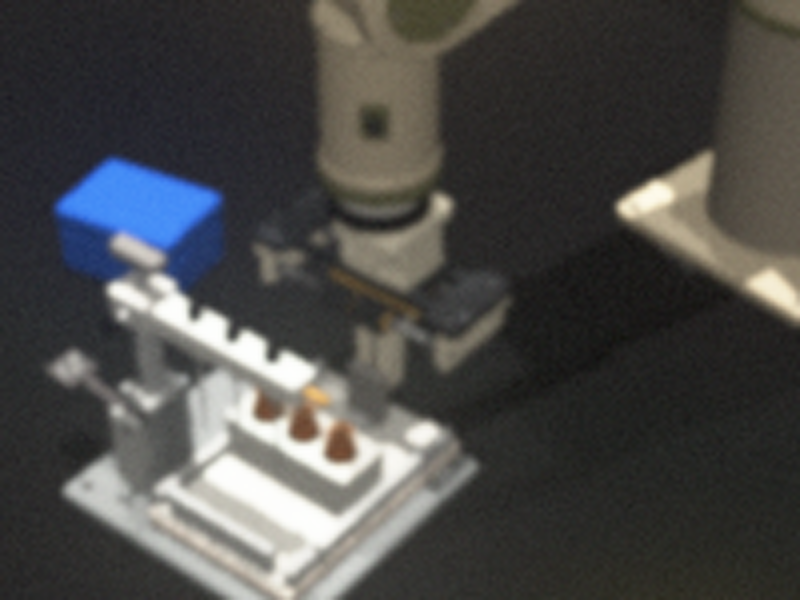

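The fingers push the pull plate; contact at (370,385) and about 5–8 N of sliding force.

Call:
drive_tool(steps=[{"jaw": 0,"tx": 0.01,"ty": 0,"tz": 0,"turn": 0},{"jaw": 0,"tx": 0.02,"ty": 0,"tz": 0,"turn": 0},{"jaw": 0,"tx": 0.03,"ty": 0,"tz": 0,"turn": 0},{"jaw": 0,"tx": 0.04,"ty": 0,"tz": 0,"turn": 0},{"jaw": 0,"tx": 0.05,"ty": 0,"tz": 0,"turn": 0},{"jaw": 0,"tx": 0.06,"ty": 0,"tz": 0,"turn": 0},{"jaw": 0,"tx": 0.07,"ty": 0,"tz": 0,"turn": 0},{"jaw": 0,"tx": 0.08,"ty": 0,"tz": 0,"turn": 0},{"jaw": 0,"tx": 0.09,"ty": 0,"tz": 0,"turn": 0},{"jaw": 0,"tx": 0.1,"ty": 0,"tz": 0,"turn": 0}])

```text
t: 12.7
tool_pos: [0.4994, -0.0246, 0.0586]
orientation: [-3.131, -0.254, 0.004]
force: [-6.5, -1.0, 3.9]
opening: 0.0002
```

Run:
```python
from h import *
O=np.array([.6373,-.0866]);psi=np.radians(9.4);X=np.array([np.cos(psi),np.sin(psi)]);Y=np.array([-X[1],X[0]])
p,d=robot.read_camera('scene');cv2.imwrite('pics/s7.png',cv2.resize(p[100:250,170:370],None,fx=4,fy=4,interpolation=cv2.INTER_CUBIC))
q=O-.0885*X+.084*Y;plan([*q,.058],-80.6)
```

```text
tx,ty,tz [ 0.1229 -0.0015  0.002 ] turn -0.000729094469033953 | yang -80.73 pos [ 0.5    -0.0246  0.0587] F [-4.39 -0.61  0.15] open 0.0008 t 12.75
```

View pics/s7.png

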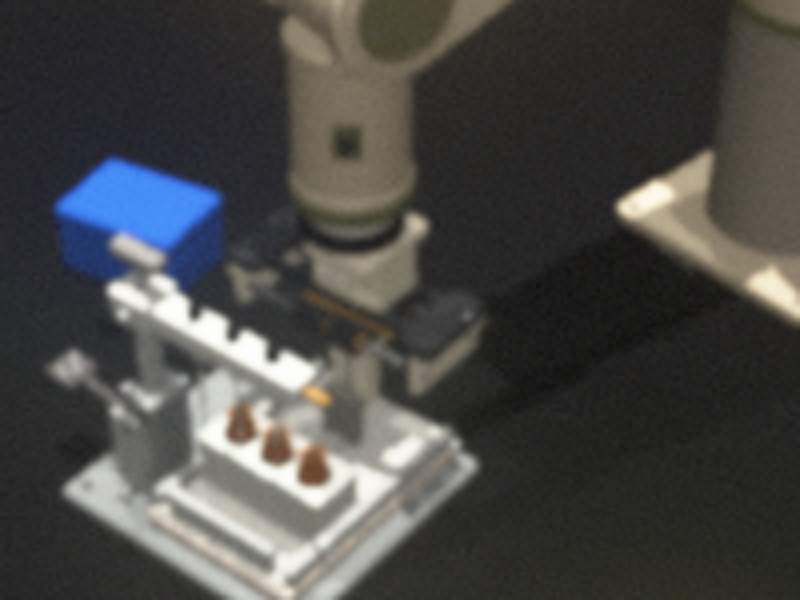

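The block follows smoothly, with the vials at (240–315,440), still robot-side of the needles.

Call:
drive_tool(steps=[{"jaw": 0,"tx": 0.01,"ty": 0,"tz": 0,"turn": 0},{"jaw": 0,"tx": 0.02,"ty": 0,"tz": 0,"turn": 0},{"jaw": 0,"tx": 0.03,"ty": 0,"tz": 0,"turn": 0},{"jaw": 0,"tx": 0.04,"ty": 0,"tz": 0,"turn": 0},{"jaw": 0,"tx": 0.05,"ty": 0,"tz": 0,"turn": 0},{"jaw": 0,"tx": 0.06,"ty": 0,"tz": 0,"turn": 0},{"jaw": 0,"tx": 0.07,"ty": 0,"tz": 0,"turn": 0},{"jaw": 0,"tx": 0.08,"ty": 0,"tz": 0,"turn": 0},{"jaw": 0,"tx": 0.09,"ty": 0,"tz": 0,"turn": 0},{"jaw": 0,"tx": 0.095,"ty": 0,"tz": 0,"turn": 0}])

```text
t: 13.75
tool_pos: [0.528, -0.02, 0.0585]
orientation: [-3.131, -0.254, 0.003]
force: [-5.6, -2.0, 3.1]
opening: 0.0006
```

Call:
drive_tool(steps=[{"jaw": 0,"tx": 0.005,"ty": 0,"tz": 0,"turn": 0},{"jaw": 0,"tx": 0.01,"ty": 0,"tz": 0,"turn": 0}])

```text
t: 13.95
tool_pos: [0.5309, -0.0195, 0.0585]
orientation: [-3.131, -0.254, 0.003]
force: [-5.0, -0.9, 2.7]
opening: 0.0003
```

Call:
drive_tool(steps=[{"jaw": 0,"tx": 0.004,"ty": 0,"tz": 0,"turn": 0}])

```text
t: 14.05
tool_pos: [0.5321, -0.0193, 0.0585]
orientation: [-3.131, -0.254, 0.003]
force: [-5.9, -0.2, 2.1]
opening: 0.0005
```

Call:
drive_tool(steps=[{"jaw": 0,"tx": 0.004,"ty": 0,"tz": 0,"turn": 0}])

```text
t: 14.15
tool_pos: [0.5332, -0.0191, 0.0585]
orientation: [-3.131, -0.254, 0.003]
force: [-5.0, -0.7, 1.1]
opening: 0.0002
```

Run:
```python
from h import *
O=np.array([.6373,-.0866]);psi=np.radians(9.4);X=np.array([np.cos(psi),np.sin(psi)]);Y=np.array([-X[1],X[0]])
p,d=robot.read_camera('scene');cv2.imwrite('pics/s8.png',cv2.resize(p[100:250,170:370],None,fx=4,fy=4,interpolation=cv2.INTER_CUBIC))
q=O-.0885*X+.084*Y;plan([*q,.058],-80.6)
```

```text
tx,ty,tz [ 0.0098 -0.0014  0.0016] turn -0.0007474777739916918 | yang -80.73 pos [ 0.5335 -0.0191  0.0585] F [-4.03  0.07  0.74] open 0.0009 t 14.2
```

View pics/s8.png

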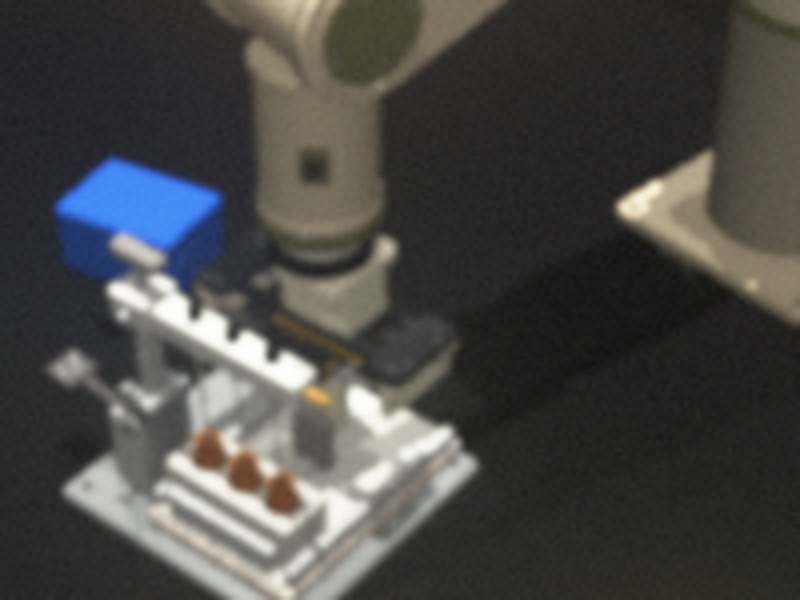

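Nearly home: a few mm remain to the back-stop bar at (215,520). I'll go on in 1 mm steps.

Call:
drive_tool(steps=[{"jaw": 0,"tx": 0.004,"ty": 0,"tz": 0,"turn": 0}])

```text
t: 14.3
tool_pos: [0.5345, -0.0189, 0.0585]
orientation: [-3.131, -0.254, 0.003]
force: [-5.0, -0.4, 2.9]
opening: 0.0006
```

Call:
drive_tool(steps=[{"jaw": 0,"tx": 0.004,"ty": 0,"tz": 0,"turn": 0}])

```text
t: 14.4
tool_pos: [0.5352, -0.0188, 0.0585]
orientation: [3.131, 0.254, -0.004]
force: [-12.0, -1.5, 9.4]
opening: 0.0002
```

Call:
drive_tool(steps=[{"jaw": 0,"tx": 0.003,"ty": 0,"tz": 0,"turn": 0}])

```text
t: 14.5
tool_pos: [0.5352, -0.0188, 0.0585]
orientation: [3.131, 0.254, -0.008]
force: [-18.0, -2.6, 12.8]
opening: 0.0003
```

Call:
drive_tool(steps=[{"jaw": 0,"tx": 0.003,"ty": 0,"tz": 0,"turn": 0}])

```text
t: 14.6
tool_pos: [0.5352, -0.0189, 0.0585]
orientation: [3.131, 0.254, -0.011]
force: [-22.4, -3.7, 16.1]
opening: 0.0005
```

Call:
drive_tool(steps=[{"jaw": 0,"tx": 0.003,"ty": 0,"tz": 0,"turn": 0}])

```text
t: 14.7
tool_pos: [0.5352, -0.0189, 0.0585]
orientation: [3.131, 0.254, -0.014]
force: [-26.6, -4.7, 21.0]
opening: 0.0005
```

The stop was felt at x = 0.5352. Tool force reached 26.6 N, which is about 22 N at the stop after sliding friction. I'm backing off now.

Call:
drive_tool(steps=[{"jaw": 0,"tx": -0.01,"ty": 0,"tz": 0,"turn": 0},{"jaw": 0,"tx": -0.03,"ty": 0,"tz": 0,"turn": 0},{"jaw": 0,"tx": -0.1,"ty": 0,"tz": 0,"turn": 0},{"jaw": 0,"tx": -0.2,"ty": 0,"tz": 0,"turn": 0},{"jaw": 0,"tx": -0.2,"ty": 0,"tz": -0.15,"turn": 0},{"jaw": 0,"tx": -0.2,"ty": 0,"tz": -0.3,"turn": 0},{"jaw": 0,"tx": -0.2,"ty": 0,"tz": -0.45,"turn": 0},{"jaw": 0,"tx": -0.2,"ty": 0,"tz": -0.6,"turn": 0},{"jaw": 0,"tx": -0.2,"ty": 0,"tz": -0.75,"turn": 0},{"jaw": 0,"tx": -0.2,"ty": 0,"tz": -0.75,"turn": 0}])

```text
t: 15.7
tool_pos: [0.4833, -0.0283, 0.2919]
orientation: [3.128, 0.254, 0.021]
force: [1.2, -0.4, 1.0]
opening: 0.0006
```

Run:
```python
from h import *
O=np.array([.6373,-.0866]);psi=np.radians(9.4);X=np.array([np.cos(psi),np.sin(psi)]);Y=np.array([-X[1],X[0]])
p,d=robot.read_camera('scene');cv2.imwrite('pics/s9.png',cv2.resize(p[120:270,150:350],None,fx=4,fy=4,interpolation=cv2.INTER_CUBIC))
P=cloud('scene',d)
S=np.stack([(P[...,:2]-O)@X,(P[...,:2]-O)@Y,P[...,2]],-1)*1000
def f(nm,x0,x1,y0,y1,z0,z1):
    m=(S[...,0]>x0)&(S[...,0]<x1)&(S[...,1]>y0)&(S[...,1]<y1)&(S[...,2]>z0)&(S[...,2]<z1);print(nm,m.sum(),np.median(S[m],0).round(1))
f('rims',-40,40,20,150,92,101);f('pull',-110,-50,50,120,82,92);f('handle',-15,15,-30,30,235,260);f('tab',-22,22,-112,-74,80,98)
plan([.653,-.1765,.25],9.4)
```

```text
rims 82 [ 0.1 85.  97. ]
pull 36 [-72.5  88.2  87.9]
handle 85 [  5.2   3.5 245.4]
tab 79 [  1.7 -88.9  91.5]
tx,ty,tz [0.4809 0.5795 0.1332] turn -0.5006821888278232 | yang -80.72 pos [ 0.4822 -0.0281  0.2882] F [-0.73 -0.38 -0.02] open 0.0006 t 15.75
```

View pics/s9.png

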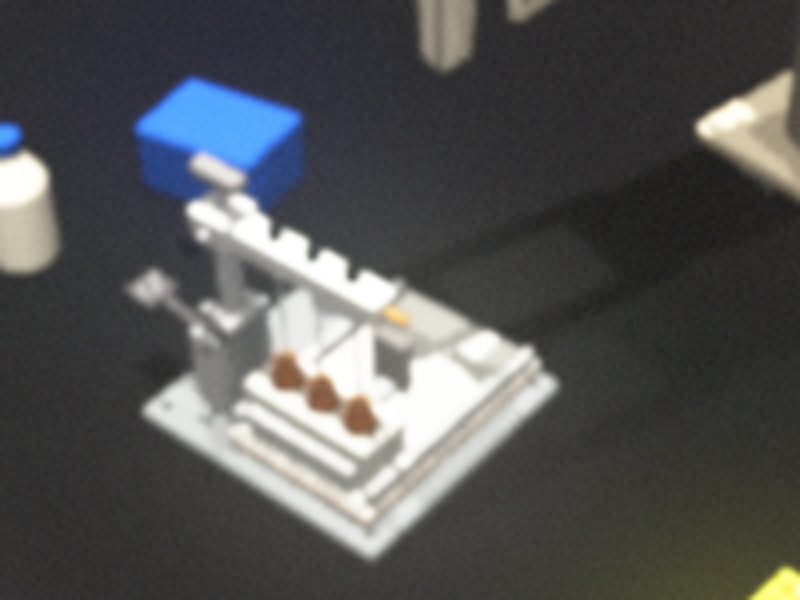

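The block is home, with the rims at stand (0.1, 85) and the bar still up. I'll move over the tab next.

Call:
drive_tool(steps=[{"jaw": 0,"tx": 0.48,"ty": 0.58,"tz": 0,"turn": -0.5},{"jaw": 0,"tx": 0.48,"ty": 0.58,"tz": 0,"turn": -0.5},{"jaw": 0,"tx": 0.48,"ty": 0.58,"tz": 0,"turn": -0.5},{"jaw": 0,"tx": 0.48,"ty": 0.58,"tz": 0,"turn": -0.5},{"jaw": 0,"tx": 0.48,"ty": 0.58,"tz": 0,"turn": -0.5},{"jaw": 0,"tx": 0.48,"ty": 0.58,"tz": 0,"turn": -0.5},{"jaw": 0,"tx": 0.48,"ty": 0.58,"tz": 0,"turn": -0.5},{"jaw": 0,"tx": 0.48,"ty": 0.58,"tz": 0,"turn": -0.5},{"jaw": 0,"tx": 0.48,"ty": 0.58,"tz": 0,"turn": -0.5},{"jaw": 0,"tx": 0.48,"ty": 0.58,"tz": 0,"turn": -0.5},{"jaw": 0,"tx": 0.48,"ty": 0.58,"tz": 0,"turn": -0.5},{"jaw": 0,"tx": 0.48,"ty": 0.58,"tz": 0,"turn": -0.5}])

```text
t: 16.95
tool_pos: [0.6497, -0.1762, 0.2819]
orientation: [-2.032, -2.393, 0.001]
force: [-0.0, 0.6, 0.2]
opening: 0.0004
```

Run:
```python
from h import *
O=np.array([.6373,-.0866]);psi=np.radians(9.4);X=np.array([np.cos(psi),np.sin(psi)]);Y=np.array([-X[1],X[0]])
q=O+0*X-.093*Y;print(q);plan([*q,.093],9.4)
p,d=robot.read_camera('scene');cv2.imwrite('pics/s10.png',cv2.resize(p[70:270,100:350],None,fx=3,fy=3,interpolation=cv2.INTER_CUBIC))
```

```text
[ 0.65248931 -0.17835121]
tx,ty,tz [-0.0092  0.0091  0.6298] turn -0.00040265640055960403 | yang 9.33 pos [ 0.6497 -0.1762  0.2819] F [-0.01  0.62  0.17] open 0.0004 t 16.95
```

View pics/s10.png

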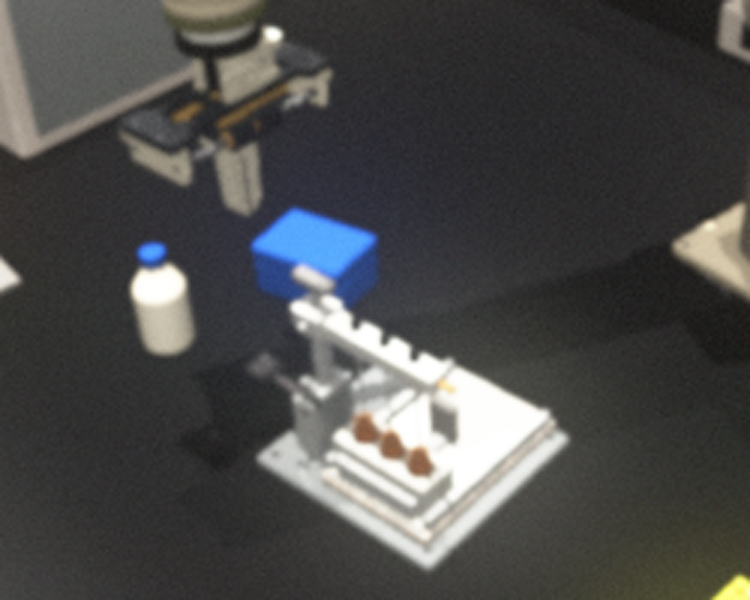

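Call:
drive_tool(steps=[{"jaw": 0,"tx": -0.009,"ty": 0.009,"tz": 0.13,"turn": 0},{"jaw": 0,"tx": -0.009,"ty": 0.009,"tz": 0.28,"turn": 0},{"jaw": 0,"tx": -0.009,"ty": 0.009,"tz": 0.4,"turn": 0},{"jaw": 0,"tx": -0.009,"ty": 0.009,"tz": 0.5,"turn": 0},{"jaw": 0,"tx": -0.009,"ty": 0.009,"tz": 0.57,"turn": 0},{"jaw": 0,"tx": -0.009,"ty": 0.009,"tz": 0.61,"turn": 0},{"jaw": 0,"tx": -0.009,"ty": 0.009,"tz": 0.61,"turn": 0},{"jaw": 0,"tx": -0.009,"ty": 0.009,"tz": 0.61,"turn": 0}])

```text
t: 17.8
tool_pos: [0.6537, -0.1788, 0.1016]
orientation: [2.035, 2.392, 0.001]
force: [0.6, 0.1, 1.2]
opening: 0.0004
```

Run:
```python
from h import *
plan([.6525,-.1784,.09],9.4)
p,d=robot.read_camera('scene');cv2.imwrite('pics/s11.png',cv2.resize(p[120:270,150:350],None,fx=4,fy=4,interpolation=cv2.INTER_CUBIC))
```

```text
tx,ty,tz [ 0.002  -0.0037  0.0388] turn -0.0009946660402026927 | yang 9.22 pos [ 0.6537 -0.1788  0.1016] F [0.57 0.13 1.24] open 0.0004 t 17.8
```

View pics/s11.png

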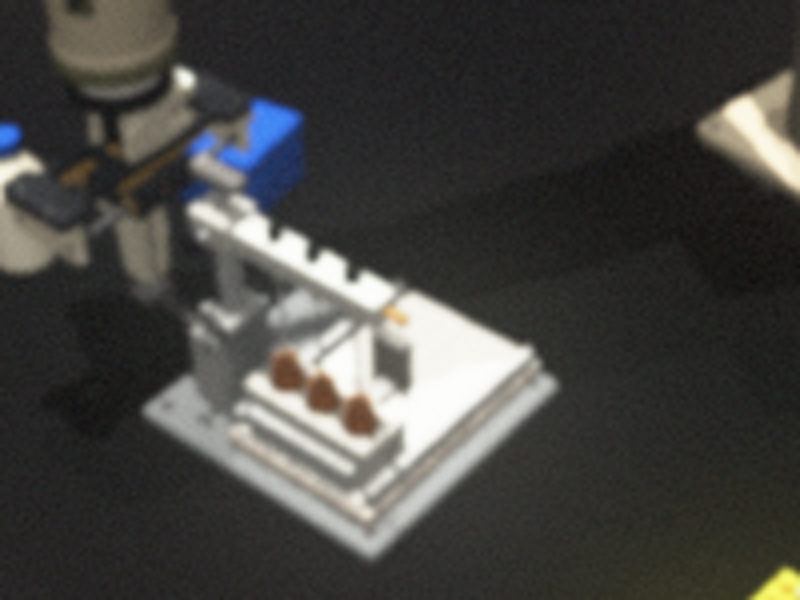

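The closed fingertips are right above the tab at (150,290), so I'll feel downward.

Call:
drive_tool(steps=[{"jaw": 0,"tx": 0,"ty": -0.002,"tz": 0.015,"turn": 0},{"jaw": 0,"tx": 0,"ty": -0.002,"tz": 0.025,"turn": 0},{"jaw": 0,"tx": 0,"ty": -0.002,"tz": 0.025,"turn": 0}])

```text
t: 18.15
tool_pos: [0.6525, -0.1787, 0.0931]
orientation: [-2.035, -2.393, 0.0]
force: [0.5, 0.2, 0.3]
opening: 0.0006
```

Call:
drive_tool(steps=[{"jaw": 0,"tx": 0,"ty": 0,"tz": 0.008,"turn": 0},{"jaw": 0,"tx": 0,"ty": 0,"tz": 0.008,"turn": 0}])

```text
t: 18.35
tool_pos: [0.6526, -0.1787, 0.0906]
orientation: [-2.035, -2.393, 0.0]
force: [0.5, 0.1, 1.2]
opening: 0.0003
```

Call:
drive_tool(steps=[{"jaw": 0,"tx": 0,"ty": 0,"tz": 0.008,"turn": 0},{"jaw": 0,"tx": 0,"ty": 0,"tz": 0.008,"turn": 0}])

```text
t: 18.55
tool_pos: [0.6527, -0.1791, 0.0886]
orientation: [2.035, 2.393, -0.0]
force: [-0.8, -0.8, 1.5]
opening: 0.0005
```

Call:
drive_tool(steps=[{"jaw": 0,"tx": 0,"ty": 0,"tz": 0.012,"turn": 0},{"jaw": 0,"tx": 0,"ty": 0,"tz": 0.025,"turn": 0},{"jaw": 0,"tx": 0,"ty": 0,"tz": 0.028,"turn": 0}])

```text
t: 18.85
tool_pos: [0.6526, -0.1788, 0.0794]
orientation: [-2.035, -2.393, -0.0]
force: [0.8, -1.3, 1.5]
opening: 0.0005
```

Call:
drive_tool(steps=[{"jaw": 0,"tx": 0,"ty": 0,"tz": 0.013,"turn": 0},{"jaw": 0,"tx": 0,"ty": 0,"tz": 0.014,"turn": 0},{"jaw": 0,"tx": 0,"ty": 0,"tz": -0.03,"turn": 0},{"jaw": 0,"tx": 0,"ty": 0,"tz": -0.03,"turn": 0}])

```text
t: 19.25
tool_pos: [0.6537, -0.1787, 0.0913]
orientation: [2.033, 2.392, 0.002]
force: [0.9, 0.1, 0.0]
opening: 0.0002
```

```bash
cat > meas.py <<'E'
from h import *
import sys
O=np.array([.6373,-.0866]);psi=np.radians(9.4);X=np.array([np.cos(psi),np.sin(psi)]);Y=np.array([-X[1],X[0]])
p,d=robot.read_camera('scene');cv2.imwrite(f'pics/{sys.argv[1]}.png',cv2.resize(p[120:270,150:350],None,fx=4,fy=4,interpolation=cv2.INTER_CUBIC))
P=cloud('scene',d)
S=np.stack([(P[...,:2]-O)@X,(P[...,:2]-O)@Y,P[...,2]],-1)*1000
m=(S[...,0]>-8)&(S[...,0]<12)&(abs(S[...,1])<24)&(S[...,2]>195)&(S[...,2]<260)
z=S[...,2][m];top=np.percentile(z,95);g=z[z>top-9];print('handle top',len(g),np.median(g).round(1),top.round(1))
plan([.6525,-.1784,.088],9.4)
E
python3 meas.py s12
```

```text
handle top 76 239.0 241.5
tx,ty,tz [ 0.0012 -0.003   0.0086] turn -0.0006736007830088259 | yang 9.28 pos [ 0.6535 -0.1786  0.0906] F [0.32 1.07 0.03] open 0.0002 t 19.3
```

View pics/s12.png

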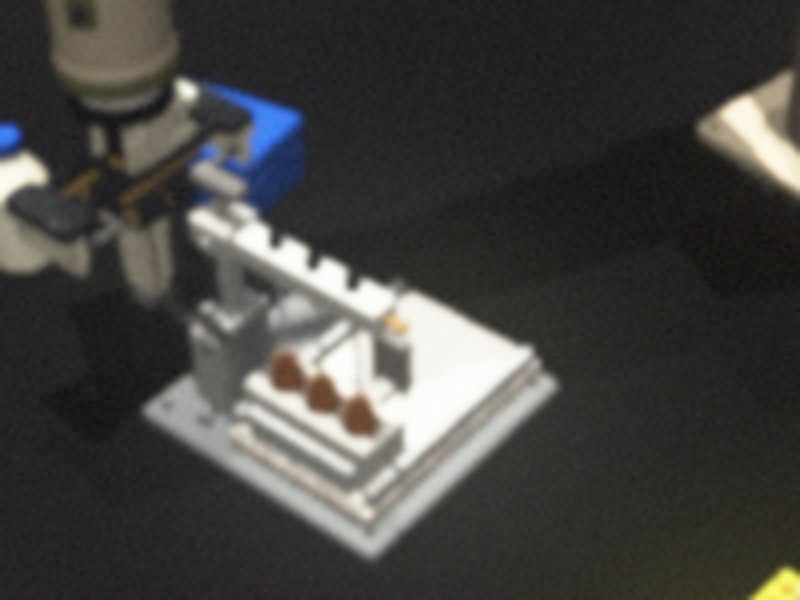

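The bar has begun to sink: the handle has dropped about 6 mm. I'll wait briefly and re-measure.

Call:
drive_tool(steps=[{"jaw": 0,"tx": 0,"ty": 0,"tz": 0,"turn": 0},{"jaw": 0,"tx": 0,"ty": 0,"tz": 0,"turn": 0},{"jaw": 0,"tx": 0,"ty": 0,"tz": 0,"turn": 0}])

```text
t: 19.6
tool_pos: [0.6523, -0.1785, 0.0886]
orientation: [-2.034, -2.393, 0.0]
force: [0.4, 0.0, 0.3]
opening: 0.0004
```

```bash
python3 meas.py s13
```

```text
handle top 75 237.1 239.3
tx,ty,tz [0.0006 0.0007 0.002 ] turn -0.0007318179461513018 | yang 9.27 pos [ 0.6523 -0.1786  0.0886] F [ 0.45 -0.3  -0.73] open 0.0001 t 19.65
```

One tooth down, at 237.1. I'll repeat the same short press.

Call:
drive_tool(steps=[{"jaw": 0,"tx": 0,"ty": 0,"tz": 0.02,"turn": 0},{"jaw": 0,"tx": 0,"ty": 0,"tz": 0.03,"turn": 0},{"jaw": 0,"tx": 0,"ty": 0,"tz": 0.043,"turn": 0},{"jaw": 0,"tx": 0,"ty": 0,"tz": 0.044,"turn": 0},{"jaw": 0,"tx": 0,"ty": 0,"tz": 0,"turn": 0},{"jaw": 0,"tx": 0,"ty": 0,"tz": 0,"turn": 0},{"jaw": 0,"tx": 0,"ty": 0,"tz": 0,"turn": 0},{"jaw": 0,"tx": 0,"ty": 0,"tz": 0,"turn": 0},{"jaw": 0,"tx": 0,"ty": 0,"tz": 0,"turn": 0}])

```text
t: 20.55
tool_pos: [0.6523, -0.1785, 0.0886]
orientation: [-2.034, -2.393, 0.0]
force: [-0.4, 0.8, 0.4]
opening: 0.0005
```

```bash
python3 meas.py s14
```

```text
handle top 75 227.9 231.1
tx,ty,tz [0.0004 0.0007 0.0019] turn -0.000731078773919099 | yang 9.27 pos [ 0.6523 -0.1786  0.0886] F [-0.3   0.27 -0.11] open 0.0004 t 20.6
```

Two teeth down, at 227.9 (tips about -8.5 mm). One more press.

Call:
drive_tool(steps=[{"jaw": 0,"tx": 0,"ty": 0,"tz": 0.02,"turn": 0},{"jaw": 0,"tx": 0,"ty": 0,"tz": 0.03,"turn": 0},{"jaw": 0,"tx": 0,"ty": 0,"tz": 0.043,"turn": 0},{"jaw": 0,"tx": 0,"ty": 0,"tz": 0.044,"turn": 0},{"jaw": 0,"tx": 0,"ty": 0,"tz": 0,"turn": 0},{"jaw": 0,"tx": 0,"ty": 0,"tz": 0,"turn": 0},{"jaw": 0,"tx": 0,"ty": 0,"tz": 0,"turn": 0},{"jaw": 0,"tx": 0,"ty": 0,"tz": 0,"turn": 0},{"jaw": 0,"tx": 0,"ty": 0,"tz": 0,"turn": 0}])

```text
t: 21.5
tool_pos: [0.6523, -0.1785, 0.0886]
orientation: [-2.034, -2.393, 0.0]
force: [0.0, -0.1, -0.0]
opening: 0.0003
```

```bash
python3 meas.py s15
```

```text
handle top 72 219.8 223.1
tx,ty,tz [0.0003 0.0007 0.0019] turn -0.0007299270859187838 | yang 9.27 pos [ 0.6523 -0.1785  0.0886] F [ 1.05 -0.24  0.68] open 0.0004 t 21.55
```

The handle is at 219.8, so the tips are about 17 mm below the rims. I'll lift off and check with both cameras.

Call:
drive_tool(steps=[{"jaw": 0,"tx": 0,"ty": 0,"tz": -0.05,"turn": 0},{"jaw": 0,"tx": 0,"ty": 0,"tz": -0.2,"turn": 0},{"jaw": 0,"tx": 0,"ty": 0,"tz": -0.36,"turn": 0},{"jaw": 0,"tx": 0,"ty": 0,"tz": -0.52,"turn": 0},{"jaw": 0,"tx": 0.15,"ty": -0.1,"tz": -0.66,"turn": 0},{"jaw": 0,"tx": 0.3,"ty": -0.2,"tz": -0.66,"turn": 0},{"jaw": 0,"tx": 0.45,"ty": -0.35,"tz": -0.66,"turn": 0},{"jaw": 0,"tx": 0.6,"ty": -0.5,"tz": -0.66,"turn": 0},{"jaw": 0,"tx": 0.8,"ty": -0.5,"tz": -0.66,"turn": 0},{"jaw": 0,"tx": 0.8,"ty": -0.5,"tz": -0.66,"turn": 0},{"jaw": 0,"tx": 0.8,"ty": -0.5,"tz": -0.66,"turn": 0}])

```text
t: 22.65
tool_pos: [0.464, 0.0381, 0.289]
orientation: [2.029, 2.398, 0.004]
force: [0.5, -0.7, 0.1]
opening: 0.0005
```

```bash
python3 meas.py s16
python3 - <<'E'
from h import *
O=np.array([.6373,-.0866]);psi=np.radians(9.4);X=np.array([np.cos(psi),np.sin(psi)]);Y=np.array([-X[1],X[0]])
p,d=robot.read_camera('top');cv2.imwrite('pics/t16.png',cv2.resize(p[100:250,180:380],None,fx=4,fy=4,interpolation=cv2.INTER_CUBIC))
def f(nm,x0,x1,y0,y1,z0,z1):
    m=(S[...,0]>x0)&(S[...,0]<x1)&(S[...,1]>y0)&(S[...,1]<y1)&(S[...,2]>z0)&(S[...,2]<z1);print(nm,m.sum(),np.median(S[m],0).round(1))
for n in('top','scene'):
    if n=='scene':p,d=robot.read_camera(n)
    P=cloud(n,d);S=np.stack([(P[...,:2]-O)@X,(P[...,:2]-O)@Y,P[...,2]],-1)*1000
    f('bar',-14,14,30,140,175,195);f('handle',-15,15,-30,30,212,230);f('rims',-40,40,20,150,92,101);f('pull',-110,-50,60,110,82,92);f('tab',-22,22,-112,-74,80,98)
E
```

```text
handle top 72 220.5 223.6
tx,ty,tz [-0.808   0.4961  0.671 ] turn 0.000497795803725075 | yang 9.49 pos [0.4652 0.0361 0.2888] F [-0.06 -0.59  0.21] open 0.0006 t 22.7
bar 0 [nan nan nan]
handle 128 [ -1.6  -1.9 220. ]
rims 0 [nan nan nan]
pull 0 [nan nan nan]
tab 135 [  0.4 -90.6  88.5]
bar 282 [  4.9  88.  184.6]
handle 79 [  3.3   6.4 219.5]
rims 84 [-0.5 90.3 96.4]
pull 5 [-79.5  93.7  86.9]
tab 77 [  0.7 -89.6  89.5]
  return _methods._mean(a, axis=axis, dtype=dtype,
  ret = um.true_divide(
```

View pics/s16.png

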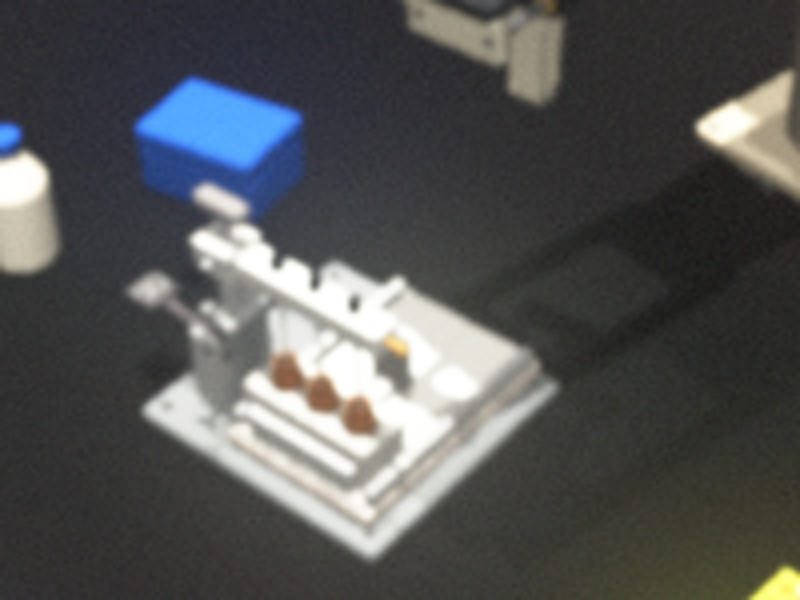

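View pics/t16.png

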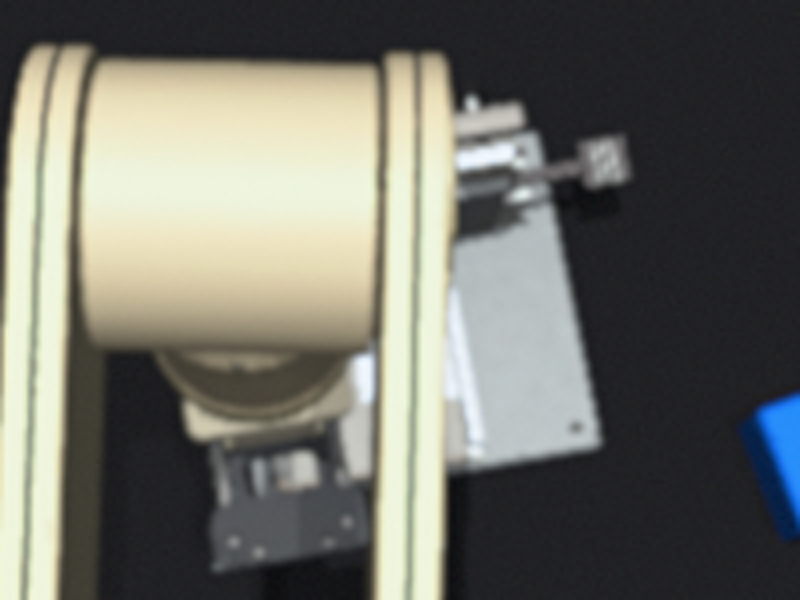

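The vials sit at the same pixels as when the block went home: (285,370), (322,393) and (360,412). The handle is at 220 mm in both views and the tab has sprung back to 88.5 mm. The arm is clear, so I'm handing in.

```bash
python3 -c "
from plant import robot
s=robot.read_state();print(s['t'],s['dq'].round(3));print(robot.close_job())"
```

```text
22.8 [-0.028  0.026 -0.007  0.001 -0.005  0.   ]
the job is handed in; nothing more can be done
None
```

The job is handed in at 22.8 s. `close_job` reports no verdict, so what follows rests on my own checks.

- **Raising the bar:** I raised it five teeth to the last click, with a pull of at most about 14 N. It then held on the ratchet alone, with the tips about 9 mm above the rims.
- **Sliding the block home:** I slid it until the back stop was felt at tool x = 0.5352. I went on pressing three 1 mm steps longer than needed. The tool force peaked at 26.6 N, which is about 22 N at the stop after subtracting roughly 4–5 N of sliding friction. That is an estimate, and it comes close to the 25 N limit.
- **Lowering the bar:** Three short presses of the tab let the bar down one tooth each.

**Last checks:**
- The handle top was at about 220 mm in both cameras, which puts the tips about 17 mm below the rims.
- The scene camera put the rims at stand x ≈ -0.5 mm, so the block is home. They sat at the same pixels as just after the push.
- The tab had sprung back to 88.5 mm, and the arm was clear with about zero force on it.
- In the scene view, stand y read 90 mm for the rims and 6 mm for the handle, against 85 and 0 expected. Both are off by a similar amount, so I took it as camera noise.
- The arm hid the block from the top camera in the last picture, so the final block position rests on the scene camera alone.

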